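# Assemble a double-wall cream jar on the balance

### The arm

A 6-joint arm with a two-finger parallel gripper is mounted at the origin on the work surface. World frame = base frame: x ahead of the robot, y to its left, z up, the work surface at z = 0. Lengths are in m, angles in rad, forces in N, time in s.
With the tool pointing down it reaches from about 0.275 to 0.85 m from the base axis. Payload 5.2 kg.
Tool frame: the origin (TCP) lies at the very end of the fingers, on their centre line; the grasp point (between the pads) lies 19 mm behind it; z points along the fingers, y is the line along which they close (so a half turn about z gives the same grasp; the last joint's range is limited). The gripper opens to 85 mm and grips with 20 to 120 N. Pads are 22 mm wide; open, the fingers measure 114 mm over their backs; the gripper's body (76 mm by 85 mm) begins 54 mm behind the grasp point. The pads swing forward as they close: fully open they stand 13 mm farther back than shut.
Start: joints at [-1.313, 0.259, 1.535, -0, 1.348, -0.203], TCP at [0.245, -0.493, 0.208] pointing down, gripper open.
Joint ranges: [-3.14, 3.14], [-0.91, 2.08], [0.19, 2.58], [-1.22, 4.36], [0.22, 2.71], [-3.12, 3.12]. Speed limits (rad/s): [2.57, 2.57, 3.14, 3.14, 3.14, 3.14].

### API

Orientations are given as a 3x3 rotation matrix whose columns are the frame's x, y, z axes.
In Python, from plant import get_state, snapshot, job_done gives the robot as it stands.
- The arm moves only by the tool arm_command, never from a script. Its argument "targets" is a list of rows, each a list of 7 numbers: the opening, from 0 (shut) to 1 (fully open), then the shift along the tool's x, y, z in cm, then the turn, a rotation vector about the tool's x, y, z in degrees. In form: [[claw, dx, dy, dz, rx, ry, rz], ...]. A call has 1 to 12 rows; each row is the pose to reach, as a shift and turn from the pose commanded when the call began, along the tool's axes at that moment; what a row does not reach only later rows make up. A row lasts 1/12 s, in which the tool goes at most 41.7 mm and 7.16 degrees, less where a joint would pass 70% of its speed; a pose out of reach is approached as far as the arm can. A call with a gripper value outside its range is refused whole. The fingers move at their own pace and stop on an object; "force" is the grip in N (left out, the last holds). Time passes only in rows, so rows that repeat a pose let the fingers close. It gives the time, the measured TCP pose, the force, the opening and the grip force at its end, in the units of the state.
- get_state(): the state, without advancing time (a new reading comes with each control period).
- snapshot(name): name is "scene" or "side" or "wrist"; returns a dict with "image" (384x512x3 uint8, blue, green, red), "K" (3x3 intrinsics, pixels), "xyz" and "orientation" of the camera in the world. Camera axes: x right, y down, z forward; pixel columns grow to the right and rows downward; lengths in m; the calibration is good to about 2 mm. A picture is of the moment at which its call begins. There is no depth.
- job_done(): hands the job in; it is judged then, once.
The state is a dict: "clock": time; "qpos": joint angles; "joint_vel": joint speeds; "joint_efforts": joint torques, N m; "tcp_pos": TCP position; "eef_rot": TCP orientation; "wrist_force": force on the tool from outside, world axes, zero at the start; "wrist_torque": the same for the moment, N m; "grip_width": finger opening in m; "finger_force": force on a finger pad.
Only numpy, scipy, OpenCV 4.12 (cv2) and the standard library are available. Lean on these libraries where they do the work, as an engineer would, in place of code of your own. Each camera call takes 0.05 s, during which the arm holds its last target. There are 200 camera calls.

### The job

Put the cream jar together on the balance for weighing, building it up in the middle of the pan from the bottom: first stand the outer jar on the pan, then nest the inner cup in the jar, then lay the sealing disc on the cup's neck with its knob up, and last put the large black cap over the neck; let go of each part before adding the next. Every part must sit level and fully home. The small cap, the beaker, the pot of red gel and the flat ring belong to other work: leave them where they are.

Things in the scene. Friction and masses are not known exactly. Their poses are not given: they have to be found in the camera images.
- balance: Laboratory balance, fixed: white housing 235 x 200 mm, its top 50 mm above the bench, with a square rigid steel pan 130 x 130 mm whose flat top is 60 mm above the bench. Origin on the bench plane right under the pan's centre, z up. The housing reaches 142 mm from the origin to its own -x (display side), 92 mm to +x and 100 mm to either side in y.
- jar: Outer jar, loose: opaque white plastic, straight round wall, open at the top, outside diameter 66 mm, height 42 mm, inside diameter 56 mm, floor 5 mm thick, about 90 g. Origin at the centre of its underside, z up along its axis. It stands upright on the bench at the start.
- cup: Inner cup, loose, upright: white plastic, open top, 49 mm tall, about 40 g. Body tapers from diameter 42 mm at the foot to 50 at 32 mm height; flange of diameter 66 from 32 to 35 mm height; above it a straight neck (grip it here), outside 50, inside 44 mm, up to 49 mm. Origin: centre of its underside, z up. Home: flange on the jar's rim, origin 10 mm above the jar's origin.
- disc: Sealing disc, loose, knob up: white plastic, about 20 g. From below: plug of diameter 40 mm, 4 mm high; flat disc of diameter 50, 3 mm thick; round grip knob of diameter 14, 12 mm high, in the centre (19 mm in all). Origin: centre of the plug's underside, z up. Home: plug inside the cup's neck, disc on the neck's rim, origin 45 mm above the cup's origin.
- cap: Large cap, loose, open side down: black ribbed plastic, diameter 66 mm, height 34 mm, hollow below (inside diameter 57, 31 mm deep), about 40 g. Origin: centre of its open underside, z up. It slips on without a thread. Home: its rim on the cup's flange, origin 35 mm above the cup's origin, covering neck and disc.
- small_cap: Small black cap of another jar, loose, 40 mm in diameter and 18 mm high; to be left alone. Origin at the centre of its underside.
- beaker: Empty clear glass beaker, loose, 52 mm in diameter at the rim and 68 mm tall; to be left alone. Origin at the centre of its underside.
- gel_pot: Small open glass pot of red gel, loose, 44 mm in diameter and 34 mm tall; to be left alone. Origin at the centre of its underside.
- ring: Flat black closing ring, loose, outside diameter 52 mm, inside 40 mm, 9 mm high; to be left alone. Origin at the centre of its underside.
Mind the look-alikes: they are no part of the job. What is shaped like the cap but green or purple is not meant.

How it is judged:
By the outcome, as a careful person would: the job done as asked, in the order asked, and still so for the second after the job is handed in, with the robot touching nothing.
It also fails if it takes over 106 s, if anything falls off the work surface, if the arm or the gripper's body presses on something with over 40 N, if the wrist force passes 120 N, or if a joint passes its speed limit or range.

## Working session

There is one attempt and no reset: what is moved stays moved. The work goes in short steps, Python scripts to look and compute and a tool call to move; the robot and the scene stay as the last step left them, time stands still between calls to the robot, and variables do not carry over. Pictures are saved under pics/ and viewed, at most 14 in all, crops included, and the job is handed in when it is done.

Besides the shell and the picture viewer there is one more tool, called after ">>>" as name(argument=value, ...) on one line, values as JSON. arm_command: Moves the arm, as the interface text tells. Its arguments: {"type":"object","properties":{"targets":{"type":"array","items":{"type":"array","items":{"type":"number"}}},"force":{"type":"number"}},"required":["targets"]}

```bash
ls; mkdir -p pics
cat > h.py <<'E'
import numpy as np, cv2
from plant import get_state, snapshot, job_done
def ray(s,u,v):
    K=np.array(s["K"]);R=np.array(s["orientation"]);d=R@np.linalg.inv(K)@np.array([u,v,1.])
    return np.array(s["xyz"]),d/np.linalg.norm(d)
def plane(s,u,v,z):
    o,d=ray(s,u,v);return o+d*(z-o[2])/d[2]
def proj(s,p):
    R=np.array(s["orientation"]);c=np.array(s["K"])@(R.T@(np.array(p)-np.array(s["xyz"])));return c[:2]/c[2]
def tri(a,b):
    (o1,d1),(o2,d2)=a,b
    A=np.stack([d1,-d2],1);t=np.linalg.lstsq(A,o2-o1,rcond=None)[0]
    p,q=o1+t[0]*d1,o2+t[1]*d2;return (p+q)/2,np.linalg.norm(p-q)
E
python3 - <<'E'
from h import *
import pickle
S={n:snapshot(n) for n in("scene","side","wrist")}
pickle.dump(S,open("s0.pkl","wb"))
for n in S:
    cv2.imwrite(f"pics/{n}0.png",S[n]["image"]);print(n,S[n]["xyz"],np.round(S[n]["orientation"],3).tolist(),np.array(S[n]["K"])[0])
s=get_state();print(s["clock"],s["tcp_pos"],np.round(s["eef_rot"],3).tolist(),s["grip_width"])
E
```

```text
pics
scene [ 1.42676996 -0.46305005  0.8203135 ] [[0.463, 0.557, -0.689], [0.886, -0.299, 0.354], [-0.009, -0.775, -0.632]] [426.00226403   0.         261.81142792]
side [-0.03885292  0.69157401  0.60192951] [[-0.765, -0.344, 0.545], [-0.644, 0.401, -0.651], [0.006, -0.849, -0.528]] [392.59462046   0.         258.78272829]
wrist [ 0.3113539  -0.45846099  0.37410968] [[0.444, -0.856, -0.263], [-0.896, -0.425, -0.129], [-0.001, 0.293, -0.956]] [341.95601974   0.         251.89143637]
0.15 [ 0.24446487 -0.49219608  0.20723801] [[0.896, 0.445, -0.0], [0.445, -0.896, 0.001], [0.0, -0.001, -1.0]] 0.0850101642147466
```

View pics/scene0.png

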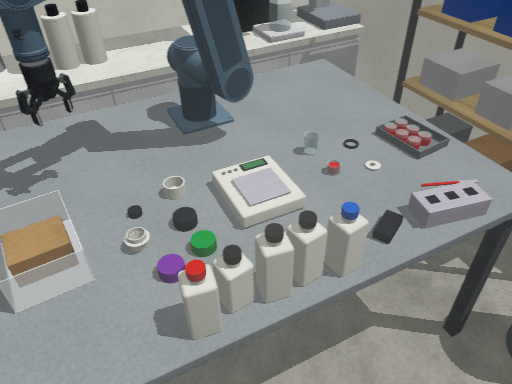

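View pics/side0.png

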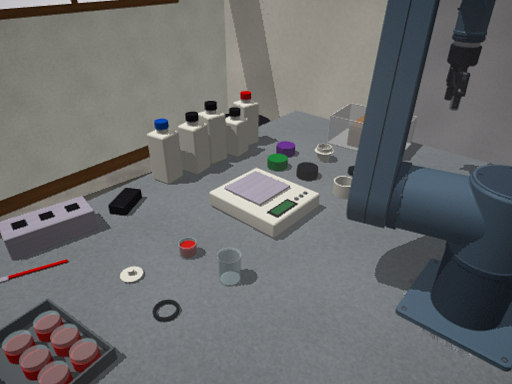

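The scene view shows the jar at (174,187), cup (137,238), cap (185,219), disc (373,165) and pan (262,186). The side view shows the jar at (343,186), cup (325,152), cap (307,171), disc (132,274) and pan (258,188).

Run:
```python
from h import *
import pickle
S=pickle.load(open("s0.pkl","rb"));a,b=S["scene"],S["side"]
P={"jar":((174,187),(343,186),.021),"cup":((137,238),(325,152),.03),"cap":((185,219),(307,171),.017),"disc":((373,165),(132,274),.005),"pan":((262,186),(258,188),.06),"smallcap":((135,212),(352,171),.01),"green":((203,243),(277,161),.017),"purple":((171,268),(286,148),.017),"gel":((333,168),(188,247),.02),"beaker":((311,143),(230,265),.034),"ring":((351,143),(166,310),.005)}
for k,(p,q,h) in P.items():
    t,e=tri(ray(a,*p),ray(b,*q));print(k,np.round(plane(a,*p,h),3),np.round(plane(b,*q,h),3),"tri",np.round(t,3),round(e,3))
# pan mask in both
for n in("scene","side"):
    im=S[n]["image"]; x=im[:,:,:].astype(int)
    lav=((x[:,:,0]-x[:,:,1]>6)&(x.min(2)>110)).astype(np.uint8)
    c=[c for c in cv2.findContours(lav,0,2)[0] if cv2.contourArea(c)>500]
    for k in c:
        ap=cv2.approxPolyDP(cv2.convexHull(k),6,True)[:,0];print(n,cv2.contourArea(k),ap.tolist(),[np.round(plane(S[n],*map(float,p),.06),3).tolist() for p in ap])
w=S["scene"];im=cv2.resize(w["image"][130:300,90:320],None,fx=3,fy=3,interpolation=cv2.INTER_CUBIC);cv2.imwrite("pics/c1.png",im)
# tool->cam
R=np.array([[0.896,0.445,0],[0.445,-0.896,0],[0,0,-1]])
print((R.T@(np.array(S["wrist"]["xyz"])-get_state()["tcp_pos"])), (R.T@np.array(S["wrist"]["orientation"])).round(3))
```

```text
jar [ 0.412 -0.239  0.021] [ 0.415 -0.239  0.021] tri [ 0.414 -0.239  0.022] 0.002
cup [ 0.582 -0.395  0.03 ] [ 0.572 -0.389  0.03 ] tri [ 0.576 -0.395  0.026] 0.002
cap [ 0.558 -0.257  0.017] [ 0.554 -0.255  0.017] tri [ 0.555 -0.257  0.015] 0.001
disc [0.589 0.376 0.005] [0.585 0.377 0.005] tri [0.587 0.377 0.004] 0.002
pan [ 0.576 -0.026  0.06 ] [ 0.556 -0.015  0.06 ] tri [ 0.565 -0.023  0.052] 0.005
smallcap [ 0.455 -0.371  0.01 ] [ 0.451 -0.361  0.01 ] tri [ 0.453 -0.37   0.007] 0.004
green [ 0.667 -0.247  0.017] [ 0.669 -0.248  0.017] tri [ 0.668 -0.247  0.018] 0.0
purple [ 0.709 -0.347  0.017] [ 0.709 -0.351  0.017] tri [ 0.708 -0.348  0.018] 0.003
gel [0.557 0.239 0.02 ] [0.548 0.247 0.02 ] tri [0.552 0.243 0.015] 0.001
beaker [0.419 0.244 0.034] [0.419 0.239 0.034] tri [0.419 0.242 0.035] 0.003
ring [0.448 0.393 0.005] [0.447 0.394 0.005] tri [0.447 0.393 0.004] 0.0
scene 2196.5 [[491, 198], [484, 214], [426, 227], [412, 193], [476, 179]] [[0.921, 0.504, 0.06], [0.958, 0.434, 0.06], [0.923, 0.265, 0.06], [0.803, 0.329, 0.06], [0.842, 0.537, 0.06]]
scene 1154.0 [[290, 191], [250, 204], [232, 179], [270, 168]] [[0.634, 0.033, 0.06], [0.631, -0.091, 0.06], [0.506, -0.088, 0.06], [0.51, 0.036, 0.06]]
side 1585.0 [[93, 210], [4, 240], [2, 221], [81, 196]] [[0.796, 0.334, 0.06], [0.835, 0.526, 0.06], [0.916, 0.499, 0.06], [0.881, 0.319, 0.06]]
side 1040.0 [[288, 185], [260, 203], [225, 188], [255, 171]] [[0.503, -0.082, 0.06], [0.503, 0.039, 0.06], [0.624, 0.043, 0.06], [0.626, -0.085, 0.06]]
[ 0.07494469 -0.00046102 -0.16687167] [[-0.001 -0.956 -0.294]
 [ 1.    -0.001 -0.002]
 [ 0.001 -0.293  0.956]]
```

View pics/c1.png

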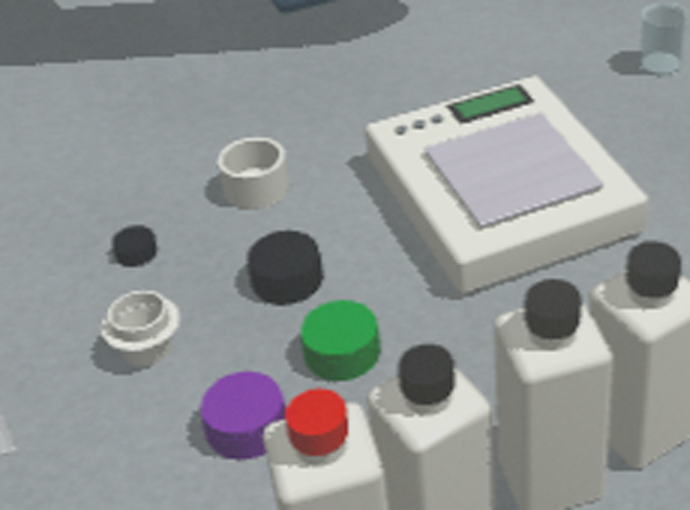

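View pics/wrist0.png

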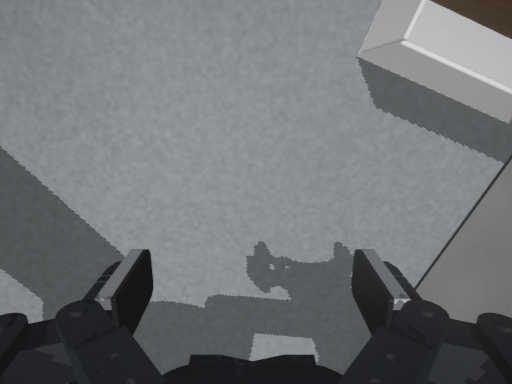

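The crop confirms which parts are which: the jar is the straight-walled pot, the flanged cup is at lower left, and the cap is black. In the wrist view the fingertips appear near rows 250–300. Next I move over the parts with the tool aligned to the world axes.

>>> arm_command(targets=[[1,5,-1,-4,0,0,5],[1,10,-2,-9.3,0,0,12],[1,14,-3,-9.3,0,0,19],[1,18,-4,-9.3,0,0,26.4],[1,22,-5,-9.3,0,0,26.4],[1,26,-5.4,-9.3,0,0,26.4],[1,27.9,-5.4,-9.3,0,0,26.4],[1,27.9,-5.4,-9.3,0,0,26.4],[1,27.9,-5.4,-9.3,0,0,26.4],[1,27.9,-5.4,-9.3,0,0,26.4]])

```text
clock: 0.98
tcp_pos: [0.4712, -0.3191, 0.3004]
eef_rot: [[1.0, 0.003, -0.001], [0.003, -1.0, 0.0], [-0.001, -0.0, -1.0]]
wrist_force: [-0.3, -0.9, -0.7]
grip_width: 0.0853
finger_force: 0.0
```

Run:
```python
from h import *
import pickle
s=get_state();print(s["clock"],s["tcp_pos"].round(4) if hasattr(s["tcp_pos"],'round') else s["tcp_pos"],np.round(s["eef_rot"],3).tolist(),s["wrist_force"])
w=snapshot("wrist");pickle.dump(w,open("w1.pkl","wb"));cv2.imwrite("pics/w1.png",w["image"])
```

```text
0.9833 [ 0.4712 -0.3191  0.3004] [[1.0, 0.003, -0.001], [0.003, -1.0, 0.0], [-0.001, -0.0, -1.0]] [-0.34845075 -0.93186251 -0.71385965]
```

View pics/w1.png

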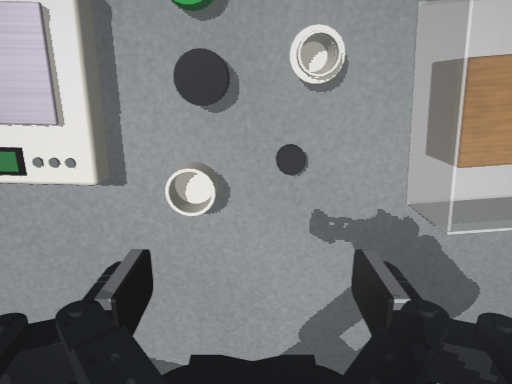

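The wrist view shows the jar rim at about (191,191), the cap at (201,77) and the cup at (318,54). I'll move over the jar and take the second view there.

>>> arm_command(targets=[[1,-2,-2.7,4,0,0,0],[1,-4,-5.4,8,0,0,0],[1,-5.8,-8,12,0,0,0],[1,-5.8,-8,12,0,0,0],[1,-5.8,-8,12,0,0,0]])

```text
clock: 1.45
tcp_pos: [0.4054, -0.2346, 0.1749]
eef_rot: [[1.0, -0.001, -0.011], [-0.001, -1.0, 0.01], [-0.011, -0.01, -1.0]]
wrist_force: [-0.1, 1.0, -0.3]
grip_width: 0.0853
finger_force: 0.0
```

```bash
cat >> h.py <<'E'
def blobs(s,kind,amin=300):
    x=s["image"].astype(int)
    if kind=="white": m=(x.min(2)>165)&(x[:,:,2]-x[:,:,0]>4)
    if kind=="black": m=x.max(2)<60
    m=cv2.morphologyEx(m.astype(np.uint8),cv2.MORPH_CLOSE,np.ones((3,3)))
    out=[]
    for c in cv2.findContours(m,cv2.RETR_EXTERNAL,cv2.CHAIN_APPROX_NONE)[0]:
        if cv2.contourArea(c)<amin: continue
        h=cv2.convexHull(c)
        if len(h)<6: continue
        (u,v),(a,b),_=cv2.fitEllipse(h)
        out.append((round(u,1),round(v,1),round(a,1),round(b,1),int(cv2.contourArea(c))))
    return out
E
python3 - <<'E'
from h import *
import pickle
w1=pickle.load(open("w1.pkl","rb"));s=get_state();print(s["tcp_pos"])
w2=snapshot("wrist");pickle.dump(w2,open("w2.pkl","wb"));cv2.imwrite("pics/w2.png",w2["image"])
for w in(w1,w2):
    for k in("white","black"): print(k,blobs(w,k))
for p in((191,191),(220,190),(205,205),(300,150),(318,30)): print(w1["image"][p[1],p[0]])
E
```

```text
[ 0.40538417 -0.23461042  0.17494048]
white [(190.0, 191.9, 47.1, 49.4, 1729), (320.4, 53.4, 47.2, 54.1, 1741), (27.2, 59.1, 116.4, 340.9, 3298)]
black [(254.3, 350.6, 217.1, 536.4, 29196)]
white [(257.3, 162.2, 70.8, 72.6, 3814), (59.6, 79.9, 132.8, 214.3, 6724)]
black [(255.0, 351.1, 215.5, 536.3, 29236), (398.4, 116.5, 42.3, 48.3, 1532), (11.3, 153.5, 19.7, 143.4, 425), (281.6, -13.5, 79.5, 99.3, 1960)]
[225 229 230]
[99 98 95]
[147 156 158]
[62 60 59]
[221 222 224]
```

View pics/w2.png

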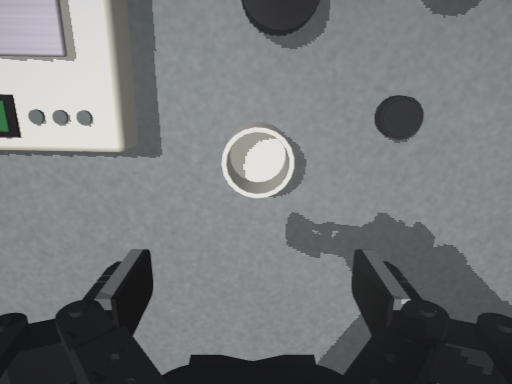

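View 2 shows the jar's rim centred at about (258,162), clear of everything else.

Run:
```python
from h import *
import pickle
w1=pickle.load(open("w1.pkl","rb"));w2=pickle.load(open("w2.pkl","rb"))
s=get_state();print(s["tcp_pos"],np.round(s["eef_rot"],3).tolist(),s["joint_vel"])
t,e=tri(ray(w1,190.3,191.6),ray(w2,257.5,162));print("jar",t,e,plane(w1,190.3,191.6,.042),plane(w2,257.5,162,.042))
print("r",[np.linalg.norm(plane(w2,257.5+35.5,162,.042)-plane(w2,257.5-35.5,162,.042))])
for w in (w1,):
    print("cap",plane(w,201,77,.034),"cup",plane(w,318,54,.035))
    for u,v in((55,0),(57,124)): print("pan edge",plane(w,u,v,.06))
w=snapshot("wrist");pickle.dump(w,open("w3.pkl","wb"));print(blobs(w,"white"))
b=blobs(w,"white")[0];print(plane(w,b[0],b[1],.042),w["xyz"],w2["xyz"])
```

```text
[ 0.40847028 -0.23794889  0.17812238] [[1.0, -0.001, -0.006], [-0.001, -1.0, 0.005], [-0.006, -0.005, -1.0]] [-0.00619784  0.00124922 -0.15075531 -0.00367068  0.00468426 -0.00101946]
jar [ 0.41135051 -0.23782903  0.03969346] 0.0005641086822770349 [ 0.41180561 -0.23835871  0.042     ] [ 0.41215568 -0.23770566  0.042     ]
r [np.float64(0.06353565414176376)]
cap [ 0.55397909 -0.25705777  0.034     ] cup [ 0.58006228 -0.39620673  0.035     ]
pan edge [ 0.63101499 -0.10853933  0.06      ]
pan edge [ 0.50053227 -0.08910081  0.06      ]
[(252.8, 165.5, 69.7, 71.3, 3723), (57.4, 80.7, 125.3, 242.1, 6479)]
[ 0.41192767 -0.23752613  0.042     ] [ 0.48407062 -0.23821765  0.34459917] [ 0.48183836 -0.23571548  0.34104446]
```

>>> arm_command(targets=[[1,-0.1,-0.1,3,0,0,0],[1,-0.1,-0.1,7,0,0,0],[1,-0.1,-0.1,10,0,0,0],[1,-0.1,-0.1,12.5,0,0,0],[1,-0.1,-0.1,14.5,0,0,0],[1,-0.1,-0.1,16,0,0,0],[1,-0.1,-0.1,17,0,0,0],[1,-0.1,-0.1,17.2,0,0,0],[1,-0.1,-0.1,17.2,0,0,0],[1,-0.1,-0.1,17.2,0,0,0],[1,-0.1,-0.1,17.2,0,0,0]], force=40)

```text
clock: 2.47
tcp_pos: [0.4125, -0.2407, 0.0102]
eef_rot: [[1.0, -0.0, 0.002], [-0.0, -1.0, -0.002], [0.002, 0.002, -1.0]]
wrist_force: [-0.4, 0.0, 0.5]
grip_width: 0.0854
finger_force: 0.0
```

Run:
```python
from h import *
s=get_state();print(s["tcp_pos"],s["wrist_force"],s["joint_vel"])
w=snapshot("wrist");cv2.imwrite("pics/w4.png",w["image"]);print(w["xyz"],blobs(w,"white"))
b=blobs(w,"white")[0];print(plane(w,b[0],b[1],.042))
```

```text
[ 0.41254699 -0.2406887   0.01015163] [-0.42187463  0.03684007  0.52309123] [ 5.94775209e-03 -4.95163960e-03  1.11444468e-02  5.39143556e-04
 -2.29746861e-03 -4.21003581e-05]
[ 0.48683292 -0.23970393  0.17723995] [(246.8, 259.4, 122.6, 146.3, 2952)]
[ 0.41335216 -0.23772712  0.042     ]
```

View pics/w4.png

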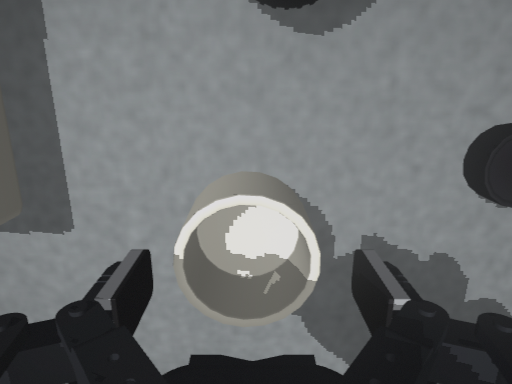

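The jar sits centred between the fingers, with its rim centre near (248,260). Closing now.

>>> arm_command(targets=[[0.5,0,0,0,0,0,0],[0.5,0,0,0,0,0,0],[0.5,0,0,0,0,0,0],[0.5,0,0,0,0,0,0],[0.5,0,0,0,0,0,0],[0.5,0,0,0,0,0,0],[0.5,0,0,-0.5,0,0,0],[0.5,0,0,-1.5,0,0,0],[0.5,0,0,-3,0,0,0],[0.5,0,0,-3,0,0,0],[0.5,0,0,-3,0,0,0],[0.5,0,0,-3,0,0,0]], force=40)

```text
clock: 3.52
tcp_pos: [0.4113, -0.239, 0.0386]
eef_rot: [[1.0, 0.0, -0.0], [0.0, -1.0, 0.0], [-0.0, -0.0, -1.0]]
wrist_force: [0.2, 0.8, -0.5]
grip_width: 0.0625
finger_force: 43.8
```

Run:
```python
from h import *
import pickle
s=get_state();print(s["tcp_pos"],s["wrist_force"],s["grip_width"],s["finger_force"])
w=snapshot("wrist");cv2.imwrite("pics/w5.png",w["image"]);pickle.dump(w,open("w5.pkl","wb"));print(w["xyz"],blobs(w,"white"))
```

```text
[ 0.4112772  -0.23898999  0.03858372] [ 0.15804758  0.80156563 -0.53573798] 0.06250647906556923 43.78512941300869
[ 0.48594245 -0.23830978  0.20548944] [(249.4, 258.9, 123.9, 150.0, 2266)]
```

View pics/w5.png

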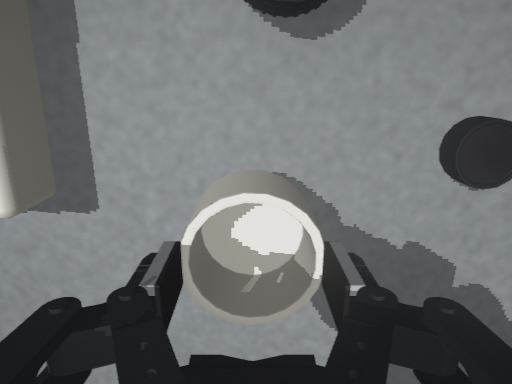

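The jar is lifted and held level, rim at (252,258). Carrying it towards the pan, with a picture on the way for the pan's height and place.

>>> arm_command(targets=[[0.5,0,0,-3,0,0,0],[0.5,0,0,-7,0,0,0],[0.5,1,-1,-11,0,0,0],[0.5,3,-3,-14.5,0,0,0],[0.5,4.5,-5.5,-15,0,0,0],[0.5,5.5,-7.5,-15,0,0,0],[0.5,6,-9,-15,0,0,0],[0.5,6,-9,-15,0,0,0],[0.5,6,-9,-15,0,0,0],[0.5,6,-9,-15,0,0,0]])

```text
clock: 4.4
tcp_pos: [0.471, -0.1495, 0.1881]
eef_rot: [[1.0, 0.0, -0.001], [0.0, -1.0, 0.0], [-0.001, -0.0, -1.0]]
wrist_force: [0.6, 0.1, -1.1]
grip_width: 0.0622
finger_force: 44.4
```

Run:
```python
from h import *
import pickle
s=get_state();print(s["tcp_pos"],s["wrist_force"],s["grip_width"],s["finger_force"])
w=snapshot("wrist");cv2.imwrite("pics/w6.png",w["image"]);pickle.dump(w,open("w6.pkl","wb"))
x=w["image"].astype(int);lav=((x[:,:,0]-x[:,:,1]>6)&(x.min(2)>110)).astype(np.uint8)
for k in cv2.findContours(lav,0,2)[0]:
    if cv2.contourArea(k)>2000: ap=cv2.approxPolyDP(cv2.convexHull(k),8,True)[:,0];print(ap.tolist(),[plane(w,*map(float,p),.06).round(4)[:2].tolist() for p in ap])
```

```text
[ 0.47102151 -0.14947173  0.18814676] [ 0.6242805   0.0820217  -1.11491366] 0.062211103101316195 44.4011593144387
[[176, 0], [181, 138], [32, 135], [9, 0]] [[0.6076, -0.0904], [0.5013, -0.0877], [0.5039, 0.0403], [0.6077, 0.0383]]
```

View pics/w6.png

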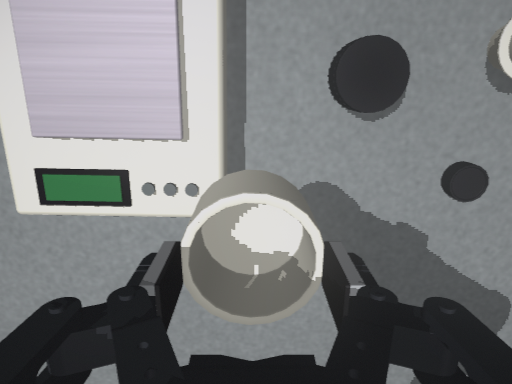

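The pan's near corners are at (32,138) and (182,139), which puts its centre at about (0.567,-0.025). I'll triangulate its height from this view and the earlier one while moving over.

>>> arm_command(targets=[[0.5,2,-2.5,0,0,0,0],[0.5,4.5,-6,0,0,0,0],[0.5,7,-9,0,0,0,0],[0.5,8.8,-11.4,0,0,0,0],[0.5,9.6,-12.4,1,0,0,0],[0.5,9.6,-12.4,3,0,0,0],[0.5,9.6,-12.4,5,0,0,0],[0.5,9.6,-12.4,6.5,0,0,0],[0.5,9.6,-12.4,7.5,0,0,0],[0.5,9.6,-12.4,8,0,0,0],[0.5,9.6,-12.4,8,0,0,0],[0.5,9.6,-12.4,8,0,0,0]])

```text
clock: 5.45
tcp_pos: [0.5676, -0.0259, 0.1092]
eef_rot: [[1.0, -0.001, 0.0], [-0.001, -1.0, -0.0], [0.0, 0.0, -1.0]]
wrist_force: [0.8, 0.7, -0.6]
grip_width: 0.0624
finger_force: 44.4
```

Run:
```python
from h import *
import pickle
s=get_state();print(s["tcp_pos"],s["wrist_force"],s["grip_width"],s["finger_force"])
w1=pickle.load(open("w1.pkl","rb"));w6=pickle.load(open("w6.pkl","rb"))
def corner(w,guess):
    g=cv2.cvtColor(w["image"],6).astype(np.uint8);p=np.array([[guess]],np.float32)
    return cv2.cornerSubPix(g,p,(5,5),(-1,-1),(3,30,.01))[0,0]
a=corner(w1,(57,125));b=corner(w6,(182,139));print(a,b,tri(ray(w1,*a),ray(w6,*b)))
w=snapshot("wrist");cv2.imwrite("pics/w7.png",w["image"]);pickle.dump(w,open("w7.pkl","wb"))
x=w["image"].astype(int);lav=((x[:,:,0]-x[:,:,1]>6)&(x.min(2)>110)).astype(np.uint8)
for k in cv2.findContours(lav,0,2)[0]:
    if cv2.contourArea(k)>2000: ap=cv2.approxPolyDP(cv2.convexHull(k),8,True)[:,0];print(ap.tolist(),[plane(w,*map(float,p),.06).round(4)[:2].tolist() for p in ap])
```

```text
[ 0.56764929 -0.02593311  0.10917174] [ 0.77640382  0.67923683 -0.62406118] 0.06243233133412561 44.40863368101418
[ 56.32773  125.217026] [186.91916 140.99527] (array([ 0.5005684 , -0.09498999,  0.07221724]), np.float64(9.857038131700022e-05))
[[149, 104], [356, 107], [345, 219], [159, 248]] [[0.6309, 0.0377], [0.6289, -0.0895], [0.5548, -0.0886], [0.5333, 0.0395]]
```

>>> arm_command(targets=[[0.5,-0.1,0,1,0,0,0],[0.5,-0.1,0,2,0,0,0],[0.5,-0.1,0,2.8,0,0,0],[0.5,-0.1,0,3.4,0,0,0],[0.5,-0.1,0,3.7,0,0,0],[0.5,-0.1,0,3.9,0,0,0],[0.5,-0.1,0,3.9,0,0,0],[0.5,-0.1,0,3.9,0,0,0],[0.5,-0.1,0,3.9,0,0,0]])

```text
clock: 6.25
tcp_pos: [0.5656, -0.0249, 0.0706]
eef_rot: [[1.0, 0.0, -0.002], [0.0, -1.0, 0.0], [-0.002, -0.0, -1.0]]
wrist_force: [-5.0, 0.5, 7.3]
grip_width: 0.0622
finger_force: 45.8
```

>>> arm_command(targets=[[0.5,0,0,0.05,0,0,0],[0.5,0,0,0.1,0,0,0],[0.5,0,0,0.1,0,0,0],[0.5,0,0,0.1,0,0,0]])

```text
clock: 6.58
tcp_pos: [0.5656, -0.0249, 0.0705]
eef_rot: [[1.0, 0.0, -0.001], [0.0, -1.0, -0.0], [-0.001, 0.0, -1.0]]
wrist_force: [-6.8, 1.9, 14.5]
grip_width: 0.0624
finger_force: 46.7
```

Contact at TCP z = 0.0705, matching the pan height of 60 mm plus the 10 mm grasp offset. Easing off and releasing.

>>> arm_command(targets=[[0.5,0,0,-0.15,0,0,0],[0.5,0,0,-0.15,0,0,0],[1,0,0,-0.15,0,0,0],[1,0,0,-0.15,0,0,0],[1,0,0,-0.15,0,0,0],[1,0,0,-0.15,0,0,0],[1,0,0,-0.5,0,0,0],[1,0,0,-2,0,0,0],[1,0,0,-5,0,0,0],[1,0,0,-9,0,0,0],[1,0,0,-13,0,0,0],[1,0,0,-13,0,0,0]])

```text
clock: 7.58
tcp_pos: [0.5711, -0.0262, 0.2079]
eef_rot: [[1.0, 0.0, 0.015], [0.0, -1.0, -0.004], [0.015, 0.004, -1.0]]
wrist_force: [1.7, -0.6, 1.1]
grip_width: 0.0851
finger_force: 0.0
```

Run:
```python
from h import *
import pickle
s=get_state();print(s["tcp_pos"],s["wrist_force"],s["grip_width"],s["joint_vel"].round(3))
w=snapshot("wrist");cv2.imwrite("pics/w8.png",w["image"]);pickle.dump(w,open("w8.pkl","wb"))
for b in blobs(w,"white"): print(b,plane(w,b[0],b[1],.102))
```

```text
[ 0.5710593  -0.02622007  0.20794693] [ 1.70181438 -0.59755271  1.12984751] 0.0850716883349295 [-0.001  0.049  0.101  0.001 -0.119  0.002]
(250.6, 186.4, 72.4, 77.2, 4267) [ 0.56608945 -0.02491875  0.102     ]
(246.9, 179.0, 266.4, 275.7, 15135) [ 0.57245214 -0.02186935  0.102     ]
```

View pics/w8.png

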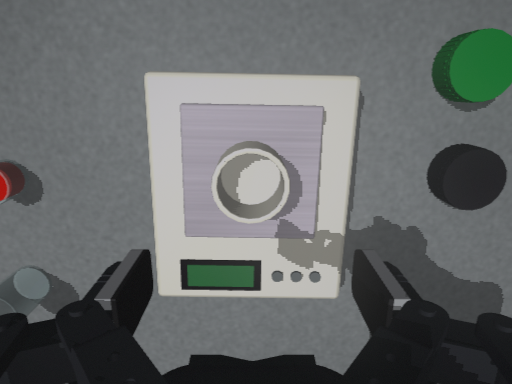

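The jar stands in the middle of the pan, rim centre (250,186). Next, the cup.

>>> arm_command(targets=[[1,0.1,3,0,0,0,0],[1,0.3,7,0,0,0,0],[1,0.5,11,0,0,0,0],[1,0.7,15,0,0,0,0],[1,0.9,19,0,0,0,0],[1,1.1,23,0,0,0,0],[1,1.2,27,0,0,0,0],[1,1.3,31,0,0,0,0],[1,1.4,34.5,0,0,0,0],[1,1.4,36.5,0,0,0,0],[0.75,1.4,37.1,0,0,0,0],[0.75,1.4,37.1,0,0,0,0]])

```text
clock: 8.63
tcp_pos: [0.5795, -0.3977, 0.1969]
eef_rot: [[1.0, -0.003, -0.002], [-0.003, -1.0, 0.002], [-0.002, -0.002, -1.0]]
wrist_force: [0.2, 0.8, -0.3]
grip_width: 0.0641
finger_force: 0.0
```

>>> arm_command(targets=[[0.75,0,0,1,0,0,0],[0.75,0,0,2,0,0,0],[0.75,0,0,3,0,0,0],[0.75,0,0,4,0,0,0],[0.75,0,0,4,0,0,0],[0.75,0,0,4,0,0,0],[0.75,0,0,4,0,0,0]])

```text
clock: 9.22
tcp_pos: [0.5808, -0.3959, 0.1591]
eef_rot: [[1.0, 0.001, 0.0], [0.001, -1.0, -0.0], [0.0, 0.0, -1.0]]
wrist_force: [0.6, -0.9, 0.2]
grip_width: 0.0641
finger_force: 0.0
```

Run:
```python
from h import *
import pickle
s=get_state();print(s["tcp_pos"],s["wrist_force"],s["grip_width"],s["joint_vel"].round(3))
w=snapshot("wrist");cv2.imwrite("pics/w9.png",w["image"]);pickle.dump(w,open("w9.pkl","wb"))
for b in blobs(w,"white"): print(b,plane(w,b[0],b[1],.035))
```

```text
[ 0.58076523 -0.39587515  0.15912954] [ 0.61837021 -0.85706738  0.15842062] 0.06406427780264219 [-0.004 -0.005 -0.016  0.001  0.003 -0.001]
(446.5, 217.1, 4.7, 194.0, 386) [ 0.53950254 -0.57309171  0.035     ]
(253.1, 176.1, 64.7, 74.9, 3022) [ 0.57828275 -0.3963885   0.035     ]
```

View pics/w9.png

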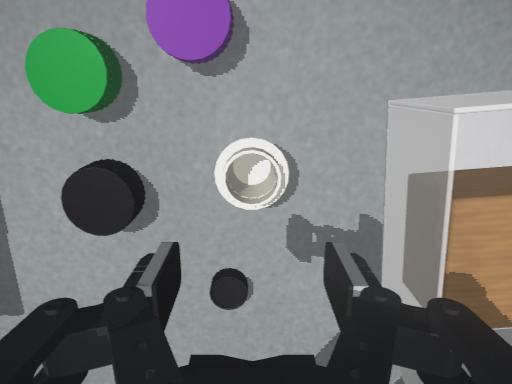

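The cup's flange is centred at (252,174), its neck at about (253,178). I'll lower onto it and feel for the flange to learn where the fingertips really are.

>>> arm_command(targets=[[0.72,-0.1,0,3,0,0,0],[0.72,-0.1,0,6.5,0,0,0],[0.72,-0.1,0,9,0,0,0],[0.72,-0.1,0,10.5,0,0,0],[0.72,-0.1,0,11.4,0,0,0],[0.72,-0.1,0,11.8,0,0,0],[0.72,-0.1,0,11.8,0,0,0],[0.72,-0.1,0,11.8,0,0,0],[0.72,-0.1,0,11.8,0,0,0],[0.72,-0.1,0,11.8,0,0,0]])

```text
clock: 10.1
tcp_pos: [0.5803, -0.3969, 0.0426]
eef_rot: [[1.0, 0.0, 0.002], [0.0, -1.0, -0.002], [0.002, 0.002, -1.0]]
wrist_force: [0.2, -0.0, -0.2]
grip_width: 0.0618
finger_force: 0.0
```

Run:
```python
from h import *
import pickle
s=get_state();print(s["tcp_pos"],s["wrist_force"],s["grip_width"],s["joint_vel"].round(3))
w1=pickle.load(open("w1.pkl","rb"));w9=pickle.load(open("w9.pkl","rb"))
print("flange tri",tri(ray(w1,318,54.5),ray(w9,252,174)),w9["K"][1])
w=snapshot("wrist");cv2.imwrite("pics/w10.png",w["image"]);pickle.dump(w,open("w10.pkl","wb"))
```

```text
[ 0.58025749 -0.39692059  0.04259589] [ 0.17239415 -0.03514993 -0.18174294] 0.06177594198373009 [-0.     0.004  0.005  0.    -0.002  0.   ]
flange tri (array([ 0.57979124, -0.39587377,  0.03445623]), np.float64(0.0010333106401856156)) [  0.         341.95601974 189.40721337]
```

View pics/w10.png

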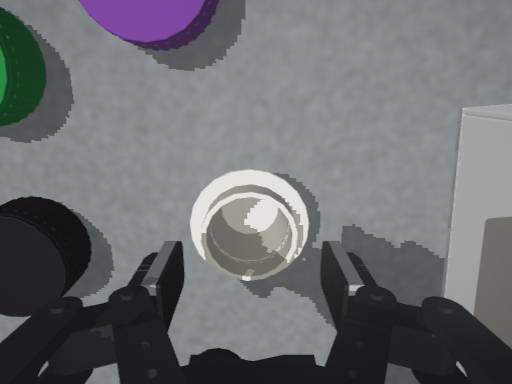

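The cup's neck rim is at (249,236), about 1 mm from the finger centre line. Lowering in small steps and watching the force.

>>> arm_command(targets=[[0.68,0,-0.1,0.2,0,0,0],[0.68,0,-0.1,0.4,0,0,0],[0.68,0,-0.1,0.5,0,0,0],[0.68,0,-0.1,0.5,0,0,0],[0.68,0,-0.1,0.5,0,0,0]])

```text
clock: 10.57
tcp_pos: [0.5793, -0.3951, 0.0356]
eef_rot: [[1.0, 0.0, -0.0], [0.0, -1.0, 0.0], [-0.0, -0.0, -1.0]]
wrist_force: [-0.1, -1.4, 0.2]
grip_width: 0.0581
finger_force: 0.0
```

>>> arm_command(targets=[[0.68,0,0,0.1,0,0,0],[0.68,0,0,0.2,0,0,0],[0.68,0,0,0.3,0,0,0],[0.68,0,0,0.3,0,0,0]])

```text
clock: 10.9
tcp_pos: [0.5793, -0.3951, 0.0326]
eef_rot: [[1.0, -0.0, -0.0], [-0.0, -1.0, 0.0], [-0.0, -0.0, -1.0]]
wrist_force: [-0.3, -0.5, 0.7]
grip_width: 0.0581
finger_force: 0.0
```

>>> arm_command(targets=[[0.68,0,0,0.1,0,0,0],[0.68,0,0,0.2,0,0,0],[0.68,0,0,0.3,0,0,0],[0.68,0,0,0.3,0,0,0]])

```text
clock: 11.23
tcp_pos: [0.5793, -0.3951, 0.0296]
eef_rot: [[1.0, 0.0, -0.0], [0.0, -1.0, 0.0], [-0.0, -0.0, -1.0]]
wrist_force: [-0.6, 0.7, 0.0]
grip_width: 0.0583
finger_force: 0.0
```

>>> arm_command(targets=[[0.68,0,0,0.1,0,0,0],[0.68,0,0,0.2,0,0,0],[0.68,0,0,0.2,0,0,0]])

```text
clock: 11.48
tcp_pos: [0.5794, -0.3951, 0.0276]
eef_rot: [[1.0, -0.0, -0.0], [-0.0, -1.0, 0.0], [-0.0, -0.0, -1.0]]
wrist_force: [0.5, -0.7, 0.0]
grip_width: 0.0582
finger_force: 0.0
```

>>> arm_command(targets=[[0.68,0,0,0.1,0,0,0],[0.68,0,0,0.2,0,0,0],[0.68,0,0,0.2,0,0,0]])

```text
clock: 11.73
tcp_pos: [0.5794, -0.3951, 0.0256]
eef_rot: [[1.0, 0.0, -0.0], [0.0, -1.0, 0.0], [-0.0, -0.0, -1.0]]
wrist_force: [-0.6, 0.6, 0.1]
grip_width: 0.058
finger_force: 0.0
```

>>> arm_command(targets=[[0.68,0,0,0.1,0,0,0],[0.68,0,0,0.2,0,0,0],[0.68,0,0,0.2,0,0,0]])

```text
clock: 11.98
tcp_pos: [0.5793, -0.3951, 0.0236]
eef_rot: [[1.0, -0.0, -0.0], [-0.0, -1.0, 0.0], [-0.0, -0.0, -1.0]]
wrist_force: [0.2, 0.8, 0.3]
grip_width: 0.0581
finger_force: 0.0
```

>>> arm_command(targets=[[0.68,0,0,0.1,0,0,0],[0.68,0,0,0.2,0,0,0],[0.68,0,0,0.2,0,0,0]])

```text
clock: 12.23
tcp_pos: [0.5794, -0.3951, 0.0216]
eef_rot: [[1.0, 0.0, -0.0], [0.0, -1.0, 0.0], [-0.0, -0.0, -1.0]]
wrist_force: [1.1, -0.1, -0.2]
grip_width: 0.058
finger_force: 0.0
```

Run:
```python
from h import *
w=snapshot("wrist");cv2.imwrite("pics/w11.png",cv2.resize(w["image"][150:350,110:400],None,fx=2.5,fy=2.5,interpolation=cv2.INTER_CUBIC))
```

```text
(no output)
```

View pics/w11.png

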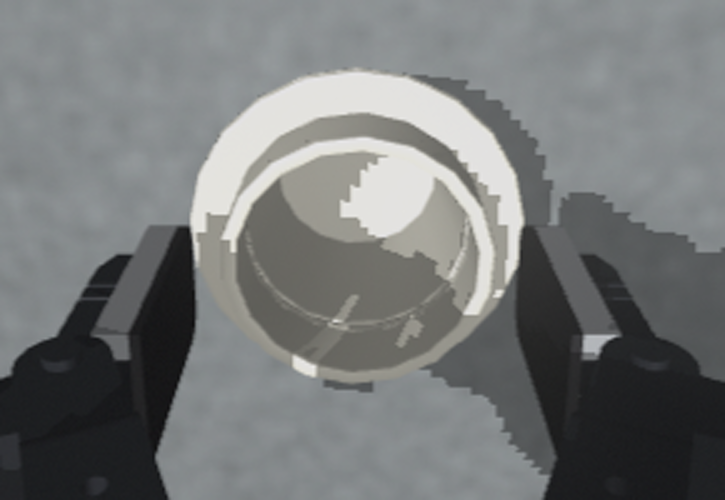

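The tip edges run from row 240 to row 284 at columns 187 and 318. That puts the fingertips about 32 mm behind the TCP at this opening, still above the neck, so I can keep lowering with force checks.

>>> arm_command(targets=[[0.68,0,0,0.1,0,0,0],[0.68,0,0,0.2,0,0,0],[0.68,0,0,0.3,0,0,0],[0.68,0,0,0.3,0,0,0]])

```text
clock: 12.62
tcp_pos: [0.5793, -0.3951, 0.0186]
eef_rot: [[1.0, 0.0, -0.0], [0.0, -1.0, 0.0], [-0.0, -0.0, -1.0]]
wrist_force: [0.5, 0.2, 0.0]
grip_width: 0.058
finger_force: 0.0
```

>>> arm_command(targets=[[0.68,0,0,0.1,0,0,0],[0.68,0,0,0.2,0,0,0],[0.68,0,0,0.3,0,0,0],[0.68,0,0,0.3,0,0,0]])

```text
clock: 12.95
tcp_pos: [0.5793, -0.3951, 0.0156]
eef_rot: [[1.0, -0.0, -0.0], [-0.0, -1.0, 0.0], [-0.0, -0.0, -1.0]]
wrist_force: [0.9, 0.0, -0.4]
grip_width: 0.0578
finger_force: 0.0
```

>>> arm_command(targets=[[0.68,0,0,0.1,0,0,0],[0.68,0,0,0.2,0,0,0],[0.68,0,0,0.3,0,0,0],[0.68,0,0,0.3,0,0,0]])

```text
clock: 13.28
tcp_pos: [0.5793, -0.3951, 0.0126]
eef_rot: [[1.0, -0.0, -0.0], [-0.0, -1.0, 0.0], [-0.0, -0.0, -1.0]]
wrist_force: [-1.1, 0.2, -0.5]
grip_width: 0.058
finger_force: 0.0
```

>>> arm_command(targets=[[0.68,0,0,0.1,0,0,0],[0.68,0,0,0.2,0,0,0],[0.68,0,0,0.3,0,0,0],[0.68,0,0,0.3,0,0,0]])

```text
clock: 13.62
tcp_pos: [0.5793, -0.395, 0.0096]
eef_rot: [[1.0, 0.0, -0.0], [0.0, -1.0, 0.0], [-0.0, -0.0, -1.0]]
wrist_force: [-0.7, -0.2, 1.0]
grip_width: 0.0582
finger_force: 0.0
```

>>> arm_command(targets=[[0.68,0,0,0.1,0,0,0],[0.68,0,0,0.15,0,0,0],[0.68,0,0,0.15,0,0,0]])

```text
clock: 13.87
tcp_pos: [0.5794, -0.3952, 0.0082]
eef_rot: [[1.0, -0.0, -0.0], [-0.0, -1.0, 0.0], [-0.0, -0.0, -1.0]]
wrist_force: [-0.9, -0.1, 0.9]
grip_width: 0.0579
finger_force: 0.0
```

>>> arm_command(targets=[[0.55,0,0,0,0,0,0],[0.45,0,0,0,0,0,0],[0.4,0,0,0,0,0,0],[0.4,0,0,0,0,0,0],[0.4,0,0,0,0,0,0],[0.4,0,0,0,0,0,0]], force=25)

```text
clock: 14.37
tcp_pos: [0.5797, -0.3955, 0.0088]
eef_rot: [[1.0, -0.0, 0.001], [-0.0, -1.0, -0.001], [0.001, 0.001, -1.0]]
wrist_force: [0.1, -0.2, 3.6]
grip_width: 0.0495
finger_force: 28.1
```

The neck is gripped (width 49.5 mm). Lifting, then carrying it over the jar.

>>> arm_command(targets=[[0.4,0,0,0,0,0,0],[0.4,0,0,-0.5,0,0,0],[0.4,0,0,-1.5,0,0,0],[0.4,0,0,-3.5,0,0,0],[0.4,0,0,-7,0,0,0],[0.4,0,0,-11,0,0,0],[0.4,0,0,-15,0,0,0],[0.4,0,0,-18,0,0,0],[0.4,0,0,-18,0,0,0],[0.4,0,0,-18,0,0,0]], force=35)

```text
clock: 15.2
tcp_pos: [0.5805, -0.396, 0.1921]
eef_rot: [[1.0, 0.0, 0.004], [0.0, -1.0, -0.004], [0.004, 0.004, -1.0]]
wrist_force: [-1.0, 0.4, -1.3]
grip_width: 0.049
finger_force: 37.3
```

Run:
```python
from h import *
import pickle
s=get_state();print(s["tcp_pos"],s["wrist_force"],s["grip_width"],s["finger_force"])
w=snapshot("wrist");pickle.dump(w,open("w12.pkl","wb"));cv2.imwrite("pics/w12.png",w["image"])
for b in blobs(w,"white"): print(b)
```

```text
[ 0.58049051 -0.39596439  0.19209519] [-1.04638349  0.42150808 -1.33186947] 0.048985701391857844 37.31700645320416
(248.2, 250.6, 91.0, 134.8, 1628)
```

>>> arm_command(targets=[[0.4,-0.1,-2,0,0,0,0],[0.4,-0.3,-5.5,0,0,0,0],[0.4,-0.5,-9.5,0,0,0,0],[0.4,-0.7,-13.5,0,0,0,0],[0.4,-0.9,-17.5,0,0,0,0],[0.4,-1,-21.5,0,0,0,0],[0.4,-1.2,-25.5,0,0,0,0],[0.4,-1.3,-29.5,0,0,0,0],[0.4,-1.4,-33,0,0,0,0],[0.4,-1.4,-35.5,0,0,0,0],[0.4,-1.4,-36.7,0,0,0,0],[0.4,-1.4,-37,0,0,0,0]])

```text
clock: 16.25
tcp_pos: [0.5642, -0.0227, 0.1868]
eef_rot: [[1.0, 0.003, -0.003], [0.003, -1.0, 0.001], [-0.003, -0.001, -1.0]]
wrist_force: [-0.4, -1.0, -1.1]
grip_width: 0.0492
finger_force: 37.4
```

>>> arm_command(targets=[[0.4,0,0,0,0,0,0],[0.4,0,0,1,0,0,0],[0.4,0,0,2.5,0,0,0],[0.4,0,0,4,0,0,0],[0.4,0,0,5.5,0,0,0],[0.4,0,0,6.2,0,0,0],[0.4,0,0,6.2,0,0,0],[0.4,0,0,6.2,0,0,0],[0.4,0,0,6.2,0,0,0]])

```text
clock: 17.0
tcp_pos: [0.5661, -0.026, 0.127]
eef_rot: [[1.0, -0.001, 0.001], [-0.001, -1.0, -0.0], [0.001, 0.0, -1.0]]
wrist_force: [-0.4, -0.3, -0.3]
grip_width: 0.049
finger_force: 37.4
```

Run:
```python
from h import *
import pickle
s=get_state();print(s["tcp_pos"],s["wrist_force"],s["grip_width"],s["finger_force"])
w=snapshot("wrist");pickle.dump(w,open("w13.pkl","wb"));cv2.imwrite("pics/w13.png",w["image"])
```

```text
[ 0.56608126 -0.02604818  0.12698012] [-0.40098002 -0.32463825 -0.31348896] 0.04898715041915289 37.351716267576194
```

View pics/w13.png

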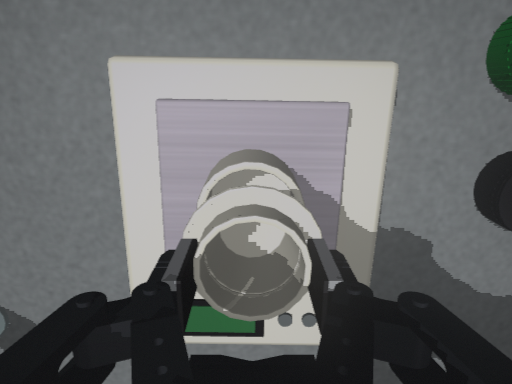

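The picture shows the cup held above the jar: jar rim top edge at (250,163), cup flange top edge at (252,188), both nearly centred. That was the last picture I'm allowed, so from here I rely on numbers.

Run:
```python
from h import *
import pickle
w=pickle.load(open("w13.pkl","rb"))
print(plane(w,250,163,.102),plane(w,252,188,.153))
print([plane(w,u,205,.102)[1] for u in(199,301)],[plane(w,u,240,.153)[1] for u in(183,322)])
print(np.median(w["image"][150:260,252].astype(int).sum(1).reshape(-1,1),1)[:].astype(int).tolist())
```

```text
[ 0.59761581 -0.02438973  0.102     ] [ 0.59801013 -0.02547359  0.153     ]
[np.float64(0.006056379902334406), np.float64(-0.054677057968969336)] [np.float64(0.005719042941176658), np.float64(-0.05705383547862021)]
[336, 334, 335, 334, 334, 334, 332, 332, 333, 332, 332, 352, 495, 576, 571, 570, 566, 562, 550, 487, 377, 377, 379, 377, 377, 377, 377, 392, 506, 505, 511, 568, 569, 570, 557, 412, 478, 576, 572, 570, 570, 569, 570, 569, 569, 570, 569, 569, 569, 569, 569, 570, 569, 559, 434, 336, 337, 334, 334, 334, 332, 333, 332, 331, 334, 376, 537, 573, 569, 568, 564, 540, 374, 373, 371, 370, 373, 373, 371, 372, 372, 387, 506, 502, 510, 569, 569, 568, 569, 569, 567, 554, 369, 368, 369, 369, 367, 366, 367, 366, 366, 366, 366, 364, 366, 366, 360, 295, 260, 260]
```

>>> arm_command(targets=[[0.4,0,-0.1,0.7,0,0,0],[0.4,0,-0.1,1.5,0,0,0],[0.4,0,-0.1,2.3,0,0,0],[0.4,0,-0.1,3,0,0,0],[0.4,0,-0.1,3.6,0,0,0],[0.4,0,-0.1,4.1,0,0,0],[0.4,0,-0.1,4.4,0,0,0],[0.4,0,-0.1,4.5,0,0,0],[0.4,0,-0.1,4.5,0,0,0],[0.4,0,-0.1,4.5,0,0,0]])

```text
clock: 17.88
tcp_pos: [0.5657, -0.0242, 0.0816]
eef_rot: [[1.0, 0.0, 0.0], [0.0, -1.0, -0.0], [0.0, 0.0, -1.0]]
wrist_force: [0.3, -0.2, -0.6]
grip_width: 0.0491
finger_force: 37.4
```

>>> arm_command(targets=[[0.4,0,0,0.05,0,0,0],[0.4,0,0,0.1,0,0,0],[0.4,0,0,0.15,0,0,0],[0.4,0,0,0.2,0,0,0],[0.4,0,0,0.2,0,0,0]])

```text
clock: 18.3
tcp_pos: [0.5654, -0.0242, 0.0794]
eef_rot: [[1.0, 0.0, -0.0], [0.0, -1.0, 0.0], [-0.0, -0.0, -1.0]]
wrist_force: [-0.9, 0.0, -0.1]
grip_width: 0.049
finger_force: 37.4
```

>>> arm_command(targets=[[0.4,0,0,0.05,0,0,0],[0.4,0,0,0.1,0,0,0],[0.4,0,0,0.1,0,0,0],[0.4,0,0,0.1,0,0,0]])

```text
clock: 18.63
tcp_pos: [0.5656, -0.0242, 0.0789]
eef_rot: [[1.0, 0.0, 0.0], [0.0, -1.0, -0.0], [0.0, 0.0, -1.0]]
wrist_force: [-2.8, 0.1, 3.9]
grip_width: 0.0492
finger_force: 39.1
```

Contact came at TCP z = 0.0789, where the flange should be home. Releasing, lifting and checking.

>>> arm_command(targets=[[0.75,0,0,0,0,0,0],[0.75,0,0,0,0,0,0],[0.75,0,0,0,0,0,0],[0.75,0,0,0,0,0,0],[0.75,0,0,-0.5,0,0,0],[0.75,0,0,-2,0,0,0],[0.75,0,0,-5,0,0,0],[0.75,0,0,-8.5,0,0,0],[0.75,0,0,-11.5,0,0,0],[0.75,0,0,-13,0,0,0],[0.75,0,0,-13,0,0,0],[0.75,0,0,-13,0,0,0]])

```text
clock: 19.63
tcp_pos: [0.5659, -0.0243, 0.2094]
eef_rot: [[1.0, 0.0, 0.002], [0.0, -1.0, -0.001], [0.002, 0.001, -1.0]]
wrist_force: [-0.4, 0.2, -0.7]
grip_width: 0.064
finger_force: 0.0
```

Run:
```python
from h import *
import pickle
s=get_state();print(s["tcp_pos"],s["wrist_force"],s["grip_width"])
w=snapshot("wrist");pickle.dump(w,open("w14.pkl","wb"));cv2.imwrite("pics/w14.png",w["image"])
for b in blobs(w,"white"): print(b,plane(w,b[0],b[1],.105))
# bright along vertical line through cup centre and horizontals
x=w["image"].astype(int)
m=((x.min(2)>165)&(x[:,:,2]-x[:,:,0]>4)).astype(np.uint8)
for r in range(140,245,6): 
    print(r,"".join("#" if m[r,c:c+2].any() else "." for c in range(190,320,2)))
```

```text
[ 0.56594879 -0.02427266  0.20937337] [-0.40740744  0.24253091 -0.74192103] 0.06399739315517965
(251.8, 178.7, 75.6, 78.1, 4178) [ 0.56669966 -0.02369811  0.105     ]
(249.0, 155.3, 232.9, 294.7, 14282) [ 0.5862179 -0.0214581  0.105    ]
140 .................................................................
146 ....................#.##..##########.#####.......................
152 ...................#######...........########....................
158 ...............######....##........####...####.#.................
164 .............#####..##..............##.#.##..#.###...............
170 ............#####.#.............####.####..##...##...............
176 ...........#####.#............###########...##....#..............
182 ...........######............##########......##..##..............
188 ............#####............#####...........##..#...............
194 .............#####..........................##...................
200 ...............#####.......................##.#..................
206 .................######.................##.......................
212 .....................#########..########.........................
218 .................................................................
224 ................................................................#
230 ############################.....................................
236 ################################################.............###.
242 ################################################..............#..
```

The cup is home: its flange shows the 80 px width expected at 105 mm height. Now the disc.

>>> arm_command(targets=[[0.4,0.1,-3,0,0,0,0],[0.4,0.3,-7,0,0,0,0],[0.4,0.5,-11,0,0,0,0],[0.4,0.7,-15,0,0,0,0],[0.4,0.9,-19,0,0,0,0],[0.4,1.1,-23,0,0,0,0],[0.4,1.3,-27,0,0,0,0],[0.4,1.5,-31,0,0,0,0],[0.4,1.7,-35,0,0,0,0],[0.4,1.9,-38,0,0,0,0],[0.4,2.1,-39.7,0,0,0,0],[0.4,2.1,-40.1,0,0,0,0]])

```text
clock: 20.68
tcp_pos: [0.5848, 0.3801, 0.205]
eef_rot: [[1.0, 0.004, -0.004], [0.004, -1.0, -0.001], [-0.004, 0.001, -1.0]]
wrist_force: [-0.0, -0.6, 0.4]
grip_width: 0.0344
finger_force: 0.0
```

>>> arm_command(targets=[[0.4,0,0,0,0,0,0],[0.4,0,0,0,0,0,0],[0.4,0,0,0,0,0,0],[0.4,0,0,0,0,0,0],[0.4,0,0,0,0,0,0]])

```text
clock: 21.1
tcp_pos: [0.5868, 0.3755, 0.2086]
eef_rot: [[1.0, -0.002, 0.0], [-0.002, -1.0, -0.0], [0.0, 0.0, -1.0]]
wrist_force: [-0.6, -0.4, -0.2]
grip_width: 0.0346
finger_force: 0.0
```

Run:
```python
from h import *
import pickle
s=get_state();print(s["tcp_pos"],s["wrist_force"],s["grip_width"],s["qpos"])
w=snapshot("wrist");pickle.dump(w,open("w15.pkl","wb"));cv2.imwrite("pics/w15.png",w["image"])
for b in blobs(w,"white",100): print(b,plane(w,b[0],b[1],.007))
x=w["image"].astype(int)
for r in range(110,200,2): 
    print(r,"".join("%x"%(x[r,c].min()//16) for c in range(205,300,2)))
```

```text
[0.58677558 0.37549595 0.20863578] [-0.6358959  -0.43979125 -0.17001447] 0.03460904158635228 [ 4.09600258e-01  5.27040444e-01  1.13163164e+00 -1.17294559e-04
  1.48289004e+00  1.98204672e+00]
110 9999999999aa999999999999999999999999999999999999
112 99999999999999999999999999999999999a999999999999
114 9999999999999999999999999aa99999999aa99999a99999
116 999999999999999a999999999aa99999999a999999aa9999
118 999999999999999999999999999999999999999999999999
120 999999999999999999999999a99999999999999a99999999
122 99999999999999999999999aa99999999999999999999999
124 99999999999999999999999a999a99a99999999999a99999
126 99999999999999999999999999999999999999999a999999
128 999999999999999999999999999999999aa999999a999999
130 9aa99a9999999999999aaaa99aa99999999999999aa9a999
132 aaa99999999999999999aaaa9aa9aaa99a99aaaaaaaaaa99
134 9999999999999999999aaaaaaaaa9999aa999999a999aa99
136 999999999999999999aeeeeeeee999999aa9999999999a99
138 99999999999999999eeeeeeeeeeeeb999aaa9999a9999a99
140 9999999999a9999bedeeeeeeeeeeeeb99999999aaa9999aa
142 999999999a9999ceeeeeeeeeeeeeeeec89999999999999aa
144 999
[... 776 characters left out ...]
a99999999a9
174 9999999999999999deeeeeeeeeeeee8799999a9aa9aaa9aa
176 99999999999999999ceeeeeeeeeed6799999999a999aaaaa
178 9999999999999999aaaaeeeeee8899999999999999999aaa
180 a999999999999999aaa9999aaa999999999aa999999999aa
182 9999999999999999aaa9999aaa99999a999aa999999999aa
184 99999999a99999999a99999999999999a99aa999999999aa
186 99999999a99999999a9999999aa9999999aaaa999999999a
188 99999999999999999a99999999a999999999aaa99999999a
190 999999999999999999999999999999aa9aaa99999999999a
192 99999999999999a9999aa9999a9999aaaaaa999999999999
194 9999999999999999999aa9999a99999aaaaa999999999999
196 999999999999999999999999999999999999999999999aa9
198 9999999aa9999999999999a99999999999999999999999a9
```

```bash
cat >> h.py <<'E'
def disc(w,thr=215):
    x=w["image"].astype(int);m=(x.min(2)>thr).astype(np.uint8)
    m=cv2.morphologyEx(m,cv2.MORPH_CLOSE,np.ones((7,7)))
    return [tuple(np.round(e[0]+e[1],1)) for e in (cv2.fitEllipse(cv2.convexHull(c)) for c in cv2.findContours(m,0,1)[0] if cv2.contourArea(c)>700 and len(c)>10)]
E
python3 - <<'E'
from h import *
import pickle
w=pickle.load(open("w15.pkl","rb"))
for d in disc(w): print(d,plane(w,d[0],d[1],.007))
print("knob",plane(w,251,160,.019))
E
```

```text
(np.float64(250.0), np.float64(156.6), np.float64(43.8), np.float64(44.4)) [0.58587108 0.37803807 0.007     ]
knob [0.58465557 0.37692511 0.019     ]
```

>>> arm_command(targets=[[0.4,0,0,1.5,0,0,0],[0.4,0,0,4,0,0,0],[0.4,0,0,6.5,0,0,0],[0.4,0,0,8.5,0,0,0],[0.4,0,0,9.6,0,0,0],[0.4,0,0,10,0,0,0],[0.4,0,0,10,0,0,0],[0.4,0,0,10,0,0,0],[0.4,0,0,10,0,0,0],[0.4,0,0,10,0,0,0]])

```text
clock: 21.98
tcp_pos: [0.5874, 0.3772, 0.1102]
eef_rot: [[1.0, 0.0, 0.003], [0.0, -1.0, 0.001], [0.003, -0.001, -1.0]]
wrist_force: [0.1, 0.2, -0.5]
grip_width: 0.034
finger_force: 0.0
```

Run:
```python
from h import *
import pickle
s=get_state();print(s["tcp_pos"],s["grip_width"])
w=snapshot("wrist");pickle.dump(w,open("w16.pkl","wb"));cv2.imwrite("pics/w16.png",w["image"])
w0=pickle.load(open("w15.pkl","rb"))
D=disc(w)
for d in D: print(d,plane(w,d[0],d[1],.007))
d0=disc(w0)[0]
if D: print("tri",tri(ray(w0,d0[0],d0[1]),ray(w,D[0][0],D[0][1])))
x=w["image"].astype(int)
for r in range(140,262,3): 
    print(r,"".join("%x"%(x[r,c].min()//16) for c in range(180,330,3)))
```

```text
[0.58739199 0.37722425 0.11020538] 0.033985542448138555
(np.float64(251.9), np.float64(181.8), np.float64(57.4), np.float64(58.9)) [0.5858845  0.37790636 0.007     ]
tri (array([0.58586267, 0.37797241, 0.00693782]), np.float64(0.0001322648399623443))
140 99999989999999999999999999999999999988899999999999
143 99889999999998899999999999999999999999999999999999
146 99899999999989999999999999999999999999999999999999
149 88899999999999999999999999999999999999999999999999
152 88899999988899999989999999999999999999999999999999
155 98999888988999999999beeeeeee9999999999999999999999
158 999998999999999999aeeeeeeeeeee89999999999999999999
161 99999999999999999ceeeeeeeeeeeee9699999999999999999
164 8999989999999999cceeeeeeeeeeeeeeb89998999999999999
167 9999889999999999eeeeeeeeeeeeeeeee68999989999889999
170 999888999999999deeeeeeeeeeeeeeeeec9999999999889999
173 888888899998999eeeeeeeeeeeeeeeeeee6999999999999999
176 88889999998899aeeeeeeee988eeeeeeee8999999999999999
179 88889999998999ceeeeeee9cec6eeeeeeea999999999999999
182 99999999999999deeeeeedeeeee99eeeeec699999999999999
185 99999999999999beeeee
[... 705 characters left out ...]
9999999999999988999999999966666666999999
227 99999999999999999999999999999999999966666666699999
230 99999999999999999999999999999999999766666656666757
233 99999999999998999889999999999999999766666666665555
236 99999887777799999999999999999899999765555555665555
239 99999966662299899999999999999999999663366666555655
242 99999966662299999999999989999999999663366665555655
245 99898766642299999999999999999999999663356666555665
248 98322666622299999999999999999999999563336666223555
251 92222666622299999999899999999999999663226666222255
254 22225666522299999999999999999999999652225666422225
257 22226666322299999999999999999999999662224666622225
260 22236666222199999999999999999999999662222666632223
```

The disc is at (0.5859, 0.3780), its top measured at 6.9 mm. Lowering with force checks.

>>> arm_command(targets=[[0.35,-0.15,-0.1,2,0,0,0],[0.35,-0.15,-0.1,4.5,0,0,0],[0.35,-0.15,-0.1,6.5,0,0,0],[0.35,-0.15,-0.1,8,0,0,0],[0.35,-0.15,-0.1,9,0,0,0],[0.35,-0.15,-0.1,9.5,0,0,0],[0.35,-0.15,-0.1,9.5,0,0,0],[0.35,-0.15,-0.1,9.5,0,0,0],[0.35,-0.15,-0.1,9.5,0,0,0],[0.35,-0.15,-0.1,9.5,0,0,0]])

```text
clock: 22.87
tcp_pos: [0.5858, 0.3783, 0.0149]
eef_rot: [[1.0, 0.0, 0.002], [0.0, -1.0, 0.001], [0.002, -0.001, -1.0]]
wrist_force: [0.0, -0.3, 0.1]
grip_width: 0.0298
finger_force: 0.0
```

Run:
```python
from h import *
import pickle
s=get_state();print(s["tcp_pos"],s["grip_width"],s["wrist_force"])
w=snapshot("wrist");pickle.dump(w,open("w17.pkl","wb"));cv2.imwrite("pics/w17.png",w["image"])
for d in disc(w): print(d,plane(w,d[0],d[1],.007))
x=w["image"].astype(int)
for r in range(186,306,3): 
    print(r,"".join("%x"%(x[r,c].min()//16) for c in range(190,316,3)))
```

```text
[0.58584409 0.37825236 0.01487278] 0.029793656522973378 [ 0.0013705  -0.27798391  0.13954634]
(np.float64(253.0), np.float64(223.7), np.float64(79.2), np.float64(87.7)) [0.5870355  0.37825168 0.007     ]
186 88899888888888889eeeeeeeeea768889999999988
189 98899888889889deeeeeeeeeeeeed8899999999988
192 9999998888889eeeeeeeeeeeeeeeeec99999999888
195 88999988888cdeeeeeeeeeeeeeeeeeed6698999888
198 8889988888de9eeeeeeeeeeeeeeeeeeee669999888
201 888888889bedeeeeeeeeeeeeeeeeeeeeee69988888
204 988888889eeeeeeeeeeeeeeeeeeeeeeeeea6999988
207 88888888deeeeeeeeeeeeeeeeeeeeeeeeee6999998
210 88889889eeeeeeeeeeeeeeeeeeeeeeeeeeec689999
213 8888988ceeeeeeeeeeeeeeeeeeeeeeeeeeee689998
216 8888888deeeeeeeeeeeedbaeeeeeeeeeeeee899989
219 8888888eeeeeeeeeeee988879deeeeeeeeee999999
222 8888888eeeeeeeeeee99887768eeeeeeeeeeb99999
225 8888888eeeeeeeeeec99eeea6699deeeeeeec68889
228 8888888ceeeeeeeee9deeeeee699deeeeeeed68756
231 9888888eeeeeeeeee7ddeeeeec99deeeeeeea88756
234 9998889deeeeeeeee899eeeeee99eeeeeeee688766
237 8999866642eeeebdd8999ceeee99eeee4466678766
240 8899766632deeeb99899999ded99eeee3366669755
243
[... 283 characters left out ...]
216666422278899999999999999996553333666622
264 336666322278999568999999997555552222666642
267 246666221178899555555555555555552222566662
270 256666211178899555555555555555552222566662
273 244464211178889555555555555555552222366664
276 345442111178889555555555555555552222266665
279 1236632111788895555555555555555522233bb822
282 1223632111888885555555555555555522233b8222
285 2222642111998887555555555555555522233b4222
288 112212211198888755555555555555554223322222
291 112112211288888755555555555555554223322222
294 111211211588888755555555555555555223322222
297 111111211788888755555555555555555213322222
300 111111211888888655555565788885555122222222
303 111111211888888755555599999888865212222212
```

Tip position from this view: about 27 mm behind the TCP, so 42 mm above the bench with the disc's knob top at 19 mm. Going lower.

>>> arm_command(targets=[[0.35,0,0,0.3,0,0,0],[0.35,0,0,0.7,0,0,0],[0.35,0,0,1.1,0,0,0],[0.35,0,0,1.5,0,0,0],[0.35,0,0,1.8,0,0,0],[0.35,0,0,2,0,0,0],[0.35,0,0,2,0,0,0],[0.35,0,0,2,0,0,0]])

```text
clock: 23.58
tcp_pos: [0.5848, 0.3778, -0.0069]
eef_rot: [[1.0, 0.0, -0.0], [0.0, -1.0, -0.0], [-0.0, 0.0, -1.0]]
wrist_force: [0.2, 0.4, 0.4]
grip_width: 0.0299
finger_force: 0.0
```

>>> arm_command(targets=[[0.35,0,0,0.1,0,0,0],[0.35,0,0,0.2,0,0,0],[0.35,0,0,0.3,0,0,0],[0.35,0,0,0.4,0,0,0],[0.35,0,0,0.4,0,0,0]])

```text
clock: 24.0
tcp_pos: [0.5848, 0.3777, -0.0108]
eef_rot: [[1.0, 0.0, -0.0], [0.0, -1.0, -0.0], [-0.0, 0.0, -1.0]]
wrist_force: [0.4, -0.5, -1.1]
grip_width: 0.0297
finger_force: 0.0
```

Run:
```python
from h import *
import pickle
s=get_state();print(s["tcp_pos"],s["grip_width"],s["wrist_force"])
w=snapshot("wrist");pickle.dump(w,open("w18.pkl","wb"));cv2.imwrite("pics/w18.png",w["image"])
x=w["image"].astype(int)
for r in range(201,300,3): 
    print(r,"".join("%x"%(x[r,c].min()//16) for c in range(190,316,3)))
```

```text
[ 0.58481256  0.37772555 -0.01079426] 0.029749489425288024 [ 0.42848781 -0.54983664 -1.09292955]
201 99888888888889aeeeeeeeeeeeed87889999999999
204 999888888888deeeeeeeeeeeeeeeeec68999999999
207 99988888889eeeeeeeeeeeeeeeeeeeee6888988998
210 999888888aeeeeeeeeeeeeeeeeeeeeeee768888888
213 99888888ceceeeeeeeeeeeeeeeeeeeeeee96698988
216 8888889beceeeeeeeeeeeeeeeeeeeeeeeee9688888
219 8888888eeeeeeeeeeeeeeeeeeeeeeeeeeeee668899
222 888888deeeeeeeeeeeeeeeeeeeeeeeeeeeeea69999
225 888888eeeeeeeeeeeeeeeeeeeeeeeeeeeeeee66899
228 89888d9eeeeeeeeeeeeeeeeeeeeeeeeeeeeeec6899
231 88888eeeeeeeeeeeeeeeeeeeeeeeeeeeeeeeee6899
234 88889eeeb999dddeeeeebbbeeeeeeeeeee99997666
237 8888966642999999ee9988777eeeeeee4466687666
240 88887666328999999b99887768eeeeee3366667666
243 8888666622899999999988776699ceee3366668665
246 8888666622899999899deeeb66899eee3356668555
249 22256664228999997beeeeeee7899eee3336666333
252 22266663227999997eeeeeeeee899eee3336666333
255 222666622279999979eeeeeeee999eee3336666433
258 22566662227999998999eeeeeea99dde3335666633
261 21666642227999998999eeeeeea999993333666632
264 33666632227999999999999eb99999993333666643
267 24666622117999999999999db99999993333566662
270 256666211178999999989999999999992222566662
273 244564211178999999999999999999992222366664
276 344452111179989999999999999999992222266665
279 1136632111798899999999999999999922234bb822
282 1213632111568899999999999999999622234b8222
285 1122642111555889999999999999985532233b4222
288 111112211155555689999999998555554223322222
291 121212211255555555555556555555554223322222
294 211112211355555555555555555555555223322222
297 111112211455555555555555555555555223322222
```

>>> arm_command(targets=[[0.35,0.1,0,0.1,0,0,0],[0.35,0.2,0,0.2,0,0,0],[0.35,0.2,0,0.3,0,0,0],[0.35,0.2,0,0.3,0,0,0]])

```text
clock: 24.38
tcp_pos: [0.5869, 0.3777, -0.0139]
eef_rot: [[1.0, -0.0, -0.0], [-0.0, -1.0, -0.0], [-0.0, 0.0, -1.0]]
wrist_force: [-0.3, 0.6, 0.2]
grip_width: 0.0299
finger_force: 0.0
```

>>> arm_command(targets=[[0.35,0,0,0.1,0,0,0],[0.35,0,0,0.2,0,0,0],[0.35,0,0,0.2,0,0,0]])

```text
clock: 24.63
tcp_pos: [0.5868, 0.3777, -0.0159]
eef_rot: [[1.0, 0.0, -0.0], [0.0, -1.0, -0.0], [-0.0, 0.0, -1.0]]
wrist_force: [0.9, 0.2, 0.0]
grip_width: 0.0299
finger_force: 0.0
```

>>> arm_command(targets=[[0.2,0,0,0,0,0,0],[0.1,0,0,0,0,0,0],[0.05,0,0,0,0,0,0],[0.05,0,0,0,0,0,0],[0.05,0,0,0,0,0,0],[0.05,0,0,0,0,0,0]], force=25)

```text
clock: 25.13
tcp_pos: [0.587, 0.3778, -0.0155]
eef_rot: [[1.0, 0.0, 0.0], [0.0, -1.0, 0.0], [0.0, -0.0, -1.0]]
wrist_force: [0.4, 0.4, -0.1]
grip_width: 0.0125
finger_force: 24.4
```

>>> arm_command(targets=[[0.05,0,0,0,0,0,0],[0.05,0,0,-0.5,0,0,0],[0.05,0,0,-1.5,0,0,0],[0.05,0,0,-3.5,0,0,0],[0.05,0,0,-7,0,0,0],[0.05,0,0,-11,0,0,0],[0.05,0,0,-15,0,0,0],[0.05,0,0,-18,0,0,0],[0.05,0,0,-18.5,0,0,0],[0.05,0,0,-18.5,0,0,0],[0.05,0,0,-18.5,0,0,0],[0.05,0,0,-18.5,0,0,0]], force=35)

```text
clock: 26.13
tcp_pos: [0.5858, 0.3773, 0.1676]
eef_rot: [[1.0, 0.0, -0.003], [0.0, -1.0, -0.001], [-0.003, 0.001, -1.0]]
wrist_force: [0.0, -0.4, -0.8]
grip_width: 0.0117
finger_force: 34.1
```

Run:
```python
from h import *
import pickle
s=get_state();print(s["tcp_pos"],s["grip_width"],s["wrist_force"],s["finger_force"])
w=snapshot("wrist");pickle.dump(w,open("w19.pkl","wb"));cv2.imwrite("pics/w19.png",w["image"])
h=s["tcp_pos"][2]+.0155+.007
x=w["image"].astype(int)
for r in range(201,306,3): 
    print(r,"".join("%x"%(x[r,c].min()//16) for c in range(190,316,3)))
for d in disc(w,180): print(d,plane(w,d[0],d[1],h))
```

```text
[0.58584036 0.37730847 0.16761734] 0.011731112789088114 [ 0.005798   -0.43306308 -0.78822595] 34.137237668037415
201 99999999999999999999999999aaaa999999999999
204 999999999999999999a99999899aaa999999999976
207 999999999999999aeeeeeeeeeea899999999999666
210 999999999999beeeeeeeeeeeeeeee9899999998666
213 9999999999aeeeeeeeeeeeeeeeeeeee8aaaa997666
216 999999999aeeeeeeeeeeeeeeeeeeeeee99a9996666
219 999999aaceeeeeeeeeeeeeeeeeeeeeeeeb99986666
222 9999999deeeeeeeeeeeeeeeeeeeeeeeeeed9996666
225 999999aeeeeeeeeeeeeeeeeeeeeeeeeeeeeca96666
228 999999eeeeeeeeeeeeeeeeeeeeeeeeeeeeee999666
231 9999adeeeeeeeeeeeeeeeeeeeeeeeeeeeeeed96666
234 99999eeeeeeeeeeeeeeeeeeeeeeeeeeeeeeee96666
237 9999eeeeeeec666439deeeeeea47778aeeeeee6666
240 9999eeeeeeea666439999aeeea37777aaaeeee7666
243 9999eeeeeee766633997777dea37676aaaaaae9666
246 9999eeee88866663387777879a366666667aaea666
249 999beeb22236666336777887653666653335aa9666
252 999ded222246666336777666653566653333899666
255 999dea222256666336799999653566663333399699
258 999be644446666524899999ad53466663334499999
261 9999e2222266664259999999db3366663333389999
264 9a99d2222266664269999999983366664333359999
267 999a42222366663269999999983366665333339999
270 999922222466662269999999983266666332229999
273 999922222566662269999999982266666222227999
276 99972222236bbb43299999999524accb5322223999
279 9972222222226722299999999624ab222222222499
282 9622222222222722299999999624a5222222222229
285 9222232222222722399999999724a2222333322228
288 722223332222222249999999972422222233322224
291 222222222222222269999999982222222222222222
294 222222211212212269999999982222222222222222
297 222222111111112279999999992222222222222222
300 222221111111112222334459992222222222222222
303 222211111111112212232699992222222222222222
(np.float64(251.3), np.float64(251.9), np.float64(94.7), np.float64(105.3)) [0.58559988 0.37825709 0.19011734]
```

The disc is held level, ellipse centre (251,252). Its centre sits about 1.5 mm behind the TCP in x. Next I get the neck's centre from the last view of the cup.

Run:
```python
from h import *
import pickle
w=pickle.load(open("w14.pkl","rb"));x=w["image"].astype(int)
for r in range(136,224,2): 
    print(r,"".join("%x"%(x[r,c].min()//16) for c in range(206,300,2)))
for v in(140,142,144,146): print(v,plane(w,252,v,.105)[0]-.033)
for v in(150,152,154): print(v,plane(w,253,v,.119)[0])
for v in(210,212,214,216): print(v,plane(w,253,v,.119)[0])
```

```text
136 aaaaaaaaaaaaaaaa8777777776666668aaaaaaaaaaaaaaa
138 aaaaaaaaaaaaaa97777777777666666669aaaaaaaaaaaaa
140 aaaaaaaaaaaa98777777799999886666667999999999999
142 aaaaaaaaaaa977778bccccccccccba86665699999999aaa
144 aaaaaaaaaaa8779bccccccccccccccc9975559999999999
146 aaaaaaaaaa888bccccccccccccccccccca7556aaaaaaaaa
148 aa999999988bccccccccccccccccccccccc965669999999
150 aaaaaa9a98bccccccccbbbb9abcccccccccca7566899999
152 999999998cccccccca87777776668bccccccc9666899aaa
154 99999999ccccccca87889abcca87667bcccccca666689aa
156 9999999bcccccc878bcccbbbbbcccb659cccccc9666689a
158 99999aacccccc88bcba877777789bbc965cccccc966669a
160 aaaaaabccccc8acca8777777777778bcb67bcccca766666
162 aaaaabccccc8aca87777777777777779bc87acccc967777
164 aaaa9ccccc9aca77777777777777ac88aac777ccca77677
166 aaa9bcccccaca67777777777777cccccc6bc57bccc76767
168 aaaabccccbcb67777777777777ccccccc98ca78ccc86666
170 aaaacccccbc65777777777777cccccccc87ac977ac97777
172 aaaaccccaca556777777777accccccccc877bbb8aca7667
174 aaaaccccbc7556777777777accccccccc877ac88acb6666
176 999bcccccb555577777777acccccccccb8779c988ac7666
178 a99b
[... 740 characters left out ...]
566666667777778acb7787666779aaa
208 9999999999abcabcb766666777777accb777766669aaaaa
210 999999999999bcccbcca8777789acba8c87666669aaaaaa
212 9999999999999abccbbbccccccbbbbcaa667779aaaaaaaa
214 9999999999999999bbcccbbbbccccbaaaa7aaaaaa8699aa
216 9999999999999999999abbbbbbba999999aaaaaaa876667
218 9999999999999999999999999aaaaaaaaaaaaaaaa866777
220 999999999999999999a9aaaaaaaaaaaaaaaaaaaa8777777
222 9999999999999999999999999999aaaaaaaaaaaa6777777
140 0.5655549012502874
142 0.5639602618509909
144 0.5623601618647825
146 0.5607545731952001
150 0.5930870481641727
152 0.5915484731909387
154 0.5900045841033086
210 0.5445007004478659
212 0.5427898807554439
214 0.5410728291619088
216 0.5393495115542667
```

>>> arm_command(targets=[[0.05,-0.1,2,0,0,0,0],[0.05,-0.3,5.5,0,0,0,0],[0.05,-0.5,9.5,0,0,0,0],[0.05,-0.7,13.5,0,0,0,0],[0.05,-0.9,17.5,0,0,0,0],[0.05,-1.1,21.5,0,0,0,0],[0.05,-1.3,25.5,0,0,0,0],[0.05,-1.5,29.5,0,0,0,0],[0.05,-1.7,33.5,0,0,0,0],[0.05,-1.9,37.2,0,0,0,0],[0.05,-2,39.5,0,0,0,0],[0.05,-2,40.2,0,0,0,0]])

```text
clock: 27.18
tcp_pos: [0.5658, -0.028, 0.1677]
eef_rot: [[1.0, -0.004, -0.003], [-0.004, -1.0, -0.001], [-0.003, 0.001, -1.0]]
wrist_force: [0.9, -0.3, -0.5]
grip_width: 0.0113
finger_force: 34.2
```

>>> arm_command(targets=[[0.05,0,0,0,0,0,0],[0.05,0,0,1.5,0,0,0],[0.05,0,0,3.5,0,0,0],[0.05,0,0,4.5,0,0,0],[0.05,0,0,5,0,0,0],[0.05,0,0,5,0,0,0],[0.05,0,0,5,0,0,0],[0.05,0,0,5,0,0,0],[0.05,0,0,5,0,0,0]])

```text
clock: 27.93
tcp_pos: [0.5677, -0.0241, 0.1204]
eef_rot: [[1.0, 0.0, 0.002], [0.0, -1.0, -0.0], [0.002, 0.0, -1.0]]
wrist_force: [-1.0, -0.1, -0.2]
grip_width: 0.0117
finger_force: 34.2
```

Run:
```python
from h import *
import pickle
s=get_state();print(s["tcp_pos"],s["grip_width"],s["wrist_force"],s["finger_force"])
w=snapshot("wrist");pickle.dump(w,open("w20.pkl","wb"));cv2.imwrite("pics/w20.png",w["image"])
x=w["image"].astype(int)
for r in range(160,270,3): 
    print(r,"".join("%x"%(x[r,c].min()//16) for c in range(184,322,3)))
```

```text
[ 0.56769627 -0.02408316  0.12040246] 0.011652200534904322 [-0.96456965 -0.12775803 -0.22131246] 34.2014479637146
160 9999999999999997777766666666665589999999999999
163 9999999999999877777766666666665557999999999999
166 9999999999998777777767666666665555589999999999
169 999999999998777777799abba989865555559999999999
172 9999999999977778abbbbbbbbbbbbb8965557999999999
175 99999999997777bbbbbbbbbbbbbbbbbb89555689999999
178 999999999877bbbbbbbbbbbbbbbbbbbbbb855568999999
181 99999999977bbbbbbbbbbbbbbbbbbbbbbbb87556689999
184 9999999987bbbbbbbba87666668bbbbbbbbb8856668999
187 999999998bbbbbbba7776666666666bbbbbbb966666899
190 99999999bbbbbba77777779aa7666558bbbbbb95666689
193 9999999bbbbbb87779bbbbbbbbbbb7555abbbbb9666668
196 9999999bbbbb9769bba87777779abbb655bbbbb9866669
199 999999bbbbba79bba7777777777bbbbb9557bbbb766666
202 99999abbbba79ba7777777777abbbbb77b557bbbb66666
205 99999bbbbb79ba77776799999886abb75bb57abbb76666
208 99999bbbbb9ba5768bbbbbbbbbbbb7575577577ab96666
211 99999bbbb8ba57bbbbbbbbbbbbbbbbba65676777796666
214 9999abbbbab58bbbbbbbbbbbbbbbbbbbb8567777776666
217 9999abbbaba9b
[... 200 characters left out ...]
bbbbbbbbbbbbbbbbbbbbbbbbbbbbb77776666
232 99998bbabbbbbbbbbbbbbbbbbbbbbbbbbbbbbbb7776666
235 99999b8bbbbbbb99988bbbbbbbba8999ab9bbbb8766666
238 88888bbbbbbbb855532bbbbbbbb725556b7bbbbb766666
241 998888bbbbbbb75552277777bbb725555777abbb666666
244 888888bbbbbbb5555227655558b72555577777bb766666
247 999998bbb6222555522555555547245553222777666666
250 99999abb42222455422555565543245553222277666666
253 99999ab922223445422555555443245554222247766666
256 99999ab622224444422567777854235454222227766666
259 888888b222224444323777777774224545222227666666
262 888888b222224444324777777779224444222226666666
265 8988997211224444324777777776224444322223666666
268 8888882111124444214777777776224444422222666666
```

Run:
```python
from h import *
import pickle
w=pickle.load(open("w20.pkl","rb"));x=w["image"].astype(int).min(2)
print(x[164:215,251].tolist())
for v,z,r in((169.5,.105,.033),(191.5,.119,.025),(206,.1429,.025)):
    print(plane(w,252,v,z)-[r,0,0])
for v in (208,214,220,232,244): print(v,np.where(np.abs(np.diff(x[v,180:325]))>25)[0]+180)
```

```text
[107, 107, 108, 119, 144, 188, 186, 185, 185, 184, 184, 184, 185, 184, 183, 183, 183, 183, 179, 125, 107, 107, 107, 107, 107, 112, 160, 188, 185, 181, 172, 124, 120, 119, 119, 120, 119, 119, 118, 113, 113, 148, 185, 184, 183, 184, 183, 183, 184, 184, 184]
[ 0.56475621 -0.02352714  0.105     ]
[ 0.56449041 -0.02350698  0.119     ]
[ 0.56512933 -0.02347678  0.1429    ]
208 [211 212 213 214 220 221 300 306 307 323]
214 [215 216 220 282 283]
220 [213 289 290]
232 [196 298 299]
244 [217 221 222 238 258 259 264 265 269 296 303 304]
```

Disc, neck and flange centres agree to within 0.5 mm in x, so lowering slowly.

>>> arm_command(targets=[[0.05,0,0,0.4,0,0,0],[0.05,0,0,0.8,0,0,0],[0.05,0,0,1.2,0,0,0],[0.05,0,0,1.4,0,0,0],[0.05,0,0,1.6,0,0,0],[0.05,0,0,1.7,0,0,0],[0.05,0,0,1.8,0,0,0],[0.05,0,0,1.9,0,0,0],[0.05,0,0,1.9,0,0,0],[0.05,0,0,1.9,0,0,0]])

```text
clock: 28.82
tcp_pos: [0.567, -0.0242, 0.1004]
eef_rot: [[1.0, 0.0, 0.0], [0.0, -1.0, -0.0], [0.0, 0.0, -1.0]]
wrist_force: [0.7, 0.1, -0.8]
grip_width: 0.0117
finger_force: 34.2
```

>>> arm_command(targets=[[0.05,0,0,0.03,0,0,0],[0.05,0,0,0.06,0,0,0],[0.05,0,0,0.09,0,0,0],[0.05,0,0,0.12,0,0,0],[0.05,0,0,0.12,0,0,0]])

```text
clock: 29.23
tcp_pos: [0.567, -0.0242, 0.0994]
eef_rot: [[1.0, -0.0, 0.0], [-0.0, -1.0, -0.0], [0.0, 0.0, -1.0]]
wrist_force: [-0.5, -0.4, 0.9]
grip_width: 0.0118
finger_force: 34.4
```

>>> arm_command(targets=[[0.05,0,0,0.05,0,0,0],[0.05,0,0,0.1,0,0,0],[0.05,0,0,0.1,0,0,0]])

```text
clock: 29.48
tcp_pos: [0.5671, -0.0242, 0.0994]
eef_rot: [[1.0, 0.0, 0.001], [0.0, -1.0, -0.0], [0.001, 0.0, -1.0]]
wrist_force: [-2.7, 0.7, 8.0]
grip_width: 0.012
finger_force: 35.0
```

The disc is seated: contact at 0.0994, with 0.0995 expected. Releasing and lifting.

>>> arm_command(targets=[[0.05,0,0,-0.1,0,0,0],[0.4,0,0,-0.1,0,0,0],[0.4,0,0,-0.1,0,0,0],[0.4,0,0,-0.1,0,0,0],[0.4,0,0,-0.5,0,0,0],[0.4,0,0,-2,0,0,0],[0.4,0,0,-5,0,0,0],[0.4,0,0,-8.5,0,0,0],[0.4,0,0,-10.5,0,0,0],[0.4,0,0,-11,0,0,0],[0.4,0,0,-11,0,0,0],[0.4,0,0,-11,0,0,0]])

```text
clock: 30.48
tcp_pos: [0.5665, -0.0241, 0.2075]
eef_rot: [[1.0, 0.0, -0.001], [0.0, -1.0, 0.0], [-0.001, -0.0, -1.0]]
wrist_force: [-0.4, 0.8, -0.5]
grip_width: 0.0342
finger_force: 0.0
```

Run:
```python
from h import *
import pickle
s=get_state();print(s["tcp_pos"],s["grip_width"],s["wrist_force"])
w=snapshot("wrist");pickle.dump(w,open("w21.pkl","wb"));cv2.imwrite("pics/w21.png",w["image"])
x=w["image"].astype(int)
for r in range(138,226,3): 
    print(r,"".join("%x"%(x[r,c].min()//16) for c in range(200,306,2)))
```

```text
[ 0.56649057 -0.02411329  0.20748086] 0.034241607348844835 [-0.35718042  0.781548   -0.53533171]
138 aaaaaaaaaaaaaaaaaa8777777777777666669aaaaaaaaaaaaaaaa
141 aaaaaaaaaaaaaaa988777789aaba99a96666669aaaaaaaaaaaaaa
144 aaaaaaaaaaaaaa88889ccccccccccccccb8966659a9aaaaaaaaaa
147 aaaaaaaaaaaaa88accccccccccccccccccccc96559aaaaaaaaaaa
150 aaaaaaaaaaa98accccccccccccccccccccccccc975689aa9aaaaa
153 aaaaaaaaaaa8cccccccca777777777679cccccccb75677aaaaaaa
156 aaaaaaaaaaaccccccb87899bcccccb89767bcccccc966777aaaaa
159 aaaaaaaaaacccccc88accccccccccccccb866bccccc967777aaaa
162 aaaaaaaaaccccca8accccccccccccccccccc8678cccca77777aaa
165 aaaaaaaaccccc99ccccccccccccccccccccccc768cccc777777aa
168 aaaaaaabccccbbacccccccccccccccccccccccc978bccb677777a
171 aaaaaaacccccaccccccccccccccccccccccccccc888bcb777777a
174 aaaaaaaccccbccccccccccccccccccccccccccccc88acc8777777
177 aaaaaabccccccccccccccccccccccccccccccccccc788c9777777
180 aaaaaaacccbccccccccccccc87768bcccccccccccc888c9777777
183 aaaaaaacccccccccccccccb889a965accccccccccc98889777777
186 aaaaaaacccbccccccccccc8ccccccc688ccccccccca8887777777
189 aaaaaaaccccccccccccccbbcccccccc788bccccccca8887777777
192 aaaaaa9accbcccccccccccccccccccc788bccccccc88877777777
195 aaaaaaaabcccccccccccccbccccccca888bccccccb8887777779a
198 999999999bccccccccccccccccccca8bccccccccc98867676779a
201 9999999999bccccccccccccccccccccccccccccc98877777779aa
204 aaaaa99a9aabccccccccccccccccccccccccccca877777777aaaa
207 aaa9aa99aaaaaccccccccccccccccccccccccc9877777777aaaaa
210 aaaaaaaaaaaaaabccccccccccccccccccccc9877777777aaaaaaa
213 999999999999aaaaabbccccccccccccccc98777779aaaaaaaaa77
216 99999999999999999999abbcccccccbbaaaaaaaaaaaaaaaaaa777
219 9999999999aaaaaaaaaaaaaaaaaaaaaaaaaaaaaaaaaaaaaaa7777
222 99999999999999999aaaaaaaaaaaaaaaaaaaaaaaaaaaaaaaa7777
225 999999999999999aaaaaaaaaaaaaaaaaaaaaaaaaaaaaaaa877777
```

The disc lies level and centred on the neck. Now the cap.

>>> arm_command(targets=[[1,-0.2,3,0,0,0,0],[1,-0.5,7,0,0,0,0],[1,-0.8,11,0,0,0,0],[1,-1,15,0,0,0,0],[1,-1.2,19,0,0,0,0],[1,-1.2,22,0,0,0,0],[1,-1.2,23.3,0,0,0,0],[1,-1.2,23.3,0,0,0,0],[1,-1.2,23.3,0,0,0,0],[1,-1.2,23.3,0,0,0,0],[1,-1.2,23.3,0,0,0,0]])

```text
clock: 31.45
tcp_pos: [0.555, -0.2552, 0.2078]
eef_rot: [[1.0, 0.002, -0.001], [0.002, -1.0, 0.001], [-0.001, -0.001, -1.0]]
wrist_force: [0.1, 0.9, 0.1]
grip_width: 0.0857
finger_force: 0.0
```

```bash
cat >> h.py <<'E'
def cap(w,lo=5000,rows=235):
    x=w["image"].astype(int);x[rows:]=255;m=(x.max(2)<58).astype(np.uint8)
    m=cv2.morphologyEx(m,cv2.MORPH_OPEN,np.ones((3,3)))
    return [tuple(np.round(e[0]+e[1],1))+(cv2.boundingRect(c),) for c,e in ((c,cv2.fitEllipse(cv2.convexHull(c))) for c in cv2.findContours(m,0,1)[0] if cv2.contourArea(c)>800)]
E
python3 - <<'E'
from h import *
import pickle
s=get_state();print(s["tcp_pos"],s["grip_width"])
w=snapshot("wrist");pickle.dump(w,open("w22.pkl","wb"));cv2.imwrite("pics/w22.png",w["image"])
for d in cap(w): print(d,plane(w,d[0],d[1],.034))
w1=pickle.load(open("w1.pkl","rb"))
for d in cap(w1): print(d,plane(w1,d[0],d[1],.034))
x=w["image"].astype(int)
for r in range(135,225,4): 
    print(r,"".join("%x"%(x[r,c].max()//8) if x[r,c].max()<128 else "." for c in range(196,310,2)))
E
```

```text
[ 0.55503236 -0.25523881  0.20784236] 0.08573585578201447
(np.float64(251.6), np.float64(170.6), np.float64(40.4), np.float64(43.8), (232, 150, 41, 42)) [ 0.54504856 -0.25421324  0.034     ]
135 ..................d677777777777777777656.................
139 ................d6777777777777777777777767bf.............
143 ...............a777777777777777777777777776bc............
147 ..............c77777777777777777777777777776bbb..........
151 ..............7777777777777777777777777777778bbc.........
155 .............97777777777777777777777777777777accc........
159 .............87777777777777777777777777777777abcc........
163 .............97777777777777777777777777777777abbb........
167 .............97777777777777777777777777777777bbbb........
171 ..............7777777777777777777677777777779bbbb........
175 ..............f77777777777777777767777777779bbbb.........
179 ................777777777677677777777777779bcbbc.........
183 .................b77777777777777777777778bbcbcf..........
187 ...................f7777777777777777778bccc..............
191 .......................c97777777778bbbbcc................
195 .........................................................
199 .........................................................
203 .........................................................
207 .........................................................
211 .........................................................
215 ..................................................fcbcbb.
219 .................................................ebbbcbbb
223 ................................................fccbcccbb
```

```bash
sed -i 's/<58)/<72)/' h.py
python3 - <<'E'
from h import *
import pickle
w=pickle.load(open("w22.pkl","rb"));w1=pickle.load(open("w1.pkl","rb"))
a=[d for d in cap(w)];b=cap(w1)
for d in a: print(d,plane(w,d[0],d[1],.034))
for d in b: print(d,plane(w1,d[0],d[1],.034))
b=[d for d in b if d[2]>45 and d[1]<120]
if a and b:print(tri(ray(w,*a[0][:2]),ray(w1,*b[0][:2])))
E
```

```text
(np.float64(253.6), np.float64(159.5), np.float64(63.5), np.float64(66.8), (222, 127, 64, 66)) [ 0.55664496 -0.25623361  0.034     ]
(np.float64(201.5), np.float64(76.8), np.float64(54.2), np.float64(57.7), (174, 49, 56, 57)) [ 0.55420931 -0.25766908  0.034     ]
(array([ 0.55442052, -0.25625716,  0.02371286]), np.float64(6.15367286343481e-05))
```

Run:
```python
from h import *
import pickle
w=pickle.load(open("w22.pkl","rb"))
print(plane(w,253.6,192.5,.034)+[.033,0,0], plane(w,253.6,127.,.0)-[.033,0,0])
```

```text
[ 0.55449529 -0.25632428  0.034     ] [ 0.55229466 -0.25630462  0.        ]
```

>>> arm_command(targets=[[1,0,0,1.5,0,0,0],[1,0,0,4,0,0,0],[1,0,0,6.5,0,0,0],[1,0,0,8.5,0,0,0],[1,0,0,9.6,0,0,0],[1,0,0,10,0,0,0],[1,0,0,10,0,0,0],[1,0,0,10,0,0,0],[1,0,0,10,0,0,0],[1,0,0,10,0,0,0]])

```text
clock: 32.33
tcp_pos: [0.5558, -0.2577, 0.1097]
eef_rot: [[1.0, 0.0, 0.002], [0.0, -1.0, -0.002], [0.002, 0.002, -1.0]]
wrist_force: [-0.4, -0.2, 0.3]
grip_width: 0.0855
finger_force: 0.0
```

Run:
```python
from h import *
import pickle
s=get_state();print(s["tcp_pos"],s["grip_width"])
w=snapshot("wrist");pickle.dump(w,open("w23.pkl","wb"));cv2.imwrite("pics/w23.png",w["image"])
w0=pickle.load(open("w22.pkl","rb"))
a=[d for d in cap(w) if d[2]>60][0];print(a)
x,y,W,H=a[4]
print(plane(w,x+W/2,y+H-.5,.034)+[.033,0,0],plane(w,x+W/2,y,.0)-[.033,0,0])
print("top h",tri(ray(w,x+W/2,y+H-.5),ray(w0,254,192.5)))
```

```text
[ 0.55581619 -0.25771905  0.10974943] 0.08550292257278036
(np.float64(250.5), np.float64(187.6), np.float64(87.0), np.float64(91.6), (207, 142, 88, 91))
[ 0.55432649 -0.25651017  0.034     ] [ 0.55298513 -0.25658839  0.        ]
top h (array([ 0.52195184, -0.25662253,  0.03541286]), np.float64(0.00022238413551824442))
```

The cap is at (0.554,-0.2565), its top measured at 35 mm. Lowering around it.

>>> arm_command(targets=[[1,-0.1,-0.1,2,0,0,0],[1,-0.1,-0.1,4.5,0,0,0],[1,-0.1,-0.1,7,0,0,0],[1,-0.1,-0.1,9,0,0,0],[1,-0.1,-0.1,10.5,0,0,0],[1,-0.1,-0.1,11.5,0,0,0],[1,-0.1,-0.1,12.2,0,0,0],[1,-0.1,-0.1,12.6,0,0,0],[1,-0.1,-0.1,12.7,0,0,0],[1,-0.1,-0.1,12.7,0,0,0],[1,-0.1,-0.1,12.7,0,0,0],[1,-0.1,-0.1,12.7,0,0,0]])

```text
clock: 33.38
tcp_pos: [0.5546, -0.2566, -0.0178]
eef_rot: [[1.0, 0.0, 0.001], [0.0, -1.0, -0.001], [0.001, 0.001, -1.0]]
wrist_force: [-0.5, 0.2, 0.2]
grip_width: 0.0856
finger_force: 0.0
```

>>> arm_command(targets=[[0.6,0,0,0,0,0,0],[0.6,0,0,0,0,0,0],[0.6,0,0,0,0,0,0],[0.6,0,0,0,0,0,0],[0.6,0,0,0,0,0,0],[0.6,0,0,0,0,0,0]], force=30)

```text
clock: 33.88
tcp_pos: [0.5543, -0.2565, -0.0178]
eef_rot: [[1.0, 0.0, 0.001], [0.0, -1.0, -0.001], [0.001, 0.001, -1.0]]
wrist_force: [-0.8, 0.9, 5.3]
grip_width: 0.0654
finger_force: 33.1
```

>>> arm_command(targets=[[0.6,0,0,0,0,0,0],[0.6,0,0,-0.5,0,0,0],[0.6,0,0,-1.5,0,0,0],[0.6,0,0,-3.5,0,0,0],[0.6,0,0,-7,0,0,0],[0.6,0,0,-11,0,0,0],[0.6,0,0,-15,0,0,0],[0.6,0,0,-18,0,0,0],[0.6,0,0,-18.8,0,0,0],[0.6,0,0,-18.8,0,0,0],[0.6,0,0,-18.8,0,0,0],[0.6,0,0,-18.8,0,0,0]], force=40)

```text
clock: 34.88
tcp_pos: [0.5528, -0.2554, 0.1672]
eef_rot: [[1.0, -0.0, -0.003], [0.0, -1.0, 0.002], [-0.003, -0.002, -1.0]]
wrist_force: [-0.8, -0.4, -0.5]
grip_width: 0.0653
finger_force: 44.4
```

Run:
```python
from h import *
import pickle
s=get_state();print(s["tcp_pos"],s["grip_width"],s["wrist_force"],s["finger_force"])
w=snapshot("wrist");pickle.dump(w,open("w24.pkl","wb"));cv2.imwrite("pics/w24.png",w["image"])
z=s["tcp_pos"][2]+.0178
x=w["image"].astype(int)
print(x[150:300:1,252].max(1).tolist())
for r in range(165,300,5): 
    print(r,"".join("%x"%(x[r,c].max()//8) if x[r,c].max()<128 else "." for c in range(160,345,3)))
```

```text
[ 0.55281334 -0.25541122  0.16721411] 0.06532606323278205 [-0.83134014 -0.44531356 -0.54552994] 44.43584756925702
[154, 151, 147, 145, 144, 146, 146, 150, 153, 155, 157, 155, 152, 149, 147, 147, 147, 148, 149, 149, 149, 148, 148, 150, 151, 151, 150, 148, 147, 145, 144, 138, 63, 47, 47, 45, 45, 44, 44, 44, 44, 43, 42, 42, 43, 42, 41, 41, 40, 44, 53, 46, 40, 39, 38, 39, 44, 37, 39, 49, 53, 50, 50, 49, 49, 48, 49, 48, 49, 48, 48, 48, 47, 48, 48, 47, 46, 47, 47, 46, 47, 46, 47, 46, 46, 46, 46, 47, 46, 46, 46, 46, 46, 47, 47, 45, 46, 45, 45, 46, 44, 44, 44, 45, 45, 45, 44, 44, 44, 45, 45, 43, 44, 44, 45, 45, 44, 44, 44, 44, 43, 43, 43, 44, 44, 44, 44, 44, 44, 44, 44, 44, 43, 43, 39, 31, 32, 32, 32, 32, 31, 31, 31, 31, 31, 31, 31, 30, 32, 30]
165 ..............................................................
170 ..............................................................
175 ..............................................................
180 ..............................................................
185 .........................65555555555b.........................
190 ..............
[... 755 characters left out ...]
555555555566666666666665448ccc
250 ccc43455555555555555555555555555555555555665666666666666444bcc
255 cc3345555555555555555555555555555555555556555655666666666444bc
260 c433555555555555555555555555555555555555555565566666666666344c
265 73335555555555555555555555555555555555555555656556666666665444
270 33343455555555555555555555555555555555555555555655666666666444
275 33333334555555555555555555555555555555555555555556655666666444
280 33333333333335555355433343555555555555555555555555555656666444
285 33333333333333333333333343333433455555555555555555555555444333
290 33333333333333333333333343434333344355555554555555454444444333
295 23233333333333333333333334333343434433444344444444444444444333
```

The cap is held level: its front edges at top and bottom agree within 1 mm, and it is centred in the grip. Carrying it over.

>>> arm_command(targets=[[0.6,0.1,-2,0,0,0,0],[0.6,0.3,-5.5,0,0,0,0],[0.6,0.5,-9.5,0,0,0,0],[0.6,0.7,-13.5,0,0,0,0],[0.6,0.9,-17.5,0,0,0,0],[0.6,1.1,-20.7,0,0,0,0],[0.6,1.15,-22.5,0,0,0,0],[0.6,1.15,-23.2,0,0,0,0],[0.6,1.15,-23.2,0,0,0,0],[0.6,1.15,-23.2,0,0,0,0],[0.6,1.15,-23.2,0,0,0,0]])

```text
clock: 35.85
tcp_pos: [0.5653, -0.0256, 0.1685]
eef_rot: [[1.0, -0.001, -0.001], [-0.001, -1.0, -0.0], [-0.001, 0.0, -1.0]]
wrist_force: [-0.4, 0.2, -0.8]
grip_width: 0.0648
finger_force: 44.5
```

>>> arm_command(targets=[[0.6,0,0,0.5,0,0,0],[0.6,0,0,1.5,0,0,0],[0.6,0,0,2.5,0,0,0],[0.6,0,0,3,0,0,0],[0.6,0,0,3.2,0,0,0],[0.6,0,0,3.2,0,0,0],[0.6,0,0,3.2,0,0,0],[0.6,0,0,3.2,0,0,0],[0.6,0,0,3.2,0,0,0]])

```text
clock: 36.6
tcp_pos: [0.5658, -0.0242, 0.1377]
eef_rot: [[1.0, 0.0, 0.001], [0.0, -1.0, -0.0], [0.001, 0.0, -1.0]]
wrist_force: [0.8, -0.2, -1.2]
grip_width: 0.0648
finger_force: 44.5
```

Run:
```python
from h import *
import pickle
s=get_state();print(s["tcp_pos"],s["grip_width"],s["wrist_force"],s["finger_force"])
w=snapshot("wrist");pickle.dump(w,open("w25.pkl","wb"));cv2.imwrite("pics/w25.png",w["image"])
x=w["image"].astype(int).max(2);print(x[145:215,252].tolist())
d=np.diff(x[145:215,252]);e=np.where(np.abs(d)>15)[0]+145.5
z=s["tcp_pos"][2]+.0178
for v in e: print(v,plane(w,252,v,.102)[0]-.033,plane(w,252,v,.105)[0]-.033,plane(w,252,v,z)[0]-.033)
```

```text
[ 0.56583047 -0.0242119   0.1376828 ] 0.06484783302063793 [ 0.83047164 -0.20237311 -1.23403619] 44.46284154430032
[202, 161, 148, 148, 148, 148, 148, 147, 146, 147, 147, 145, 141, 185, 232, 231, 231, 231, 231, 231, 231, 231, 231, 231, 231, 231, 228, 155, 145, 144, 144, 144, 151, 203, 161, 226, 227, 135, 59, 59, 58, 58, 57, 58, 56, 56, 56, 54, 54, 53, 52, 52, 51, 51, 54, 60, 54, 48, 48, 47, 47, 51, 45, 47, 55, 57, 55, 54, 53, 53]
145.5 0.5726602441544102 0.573172917525762 0.5817999791019168
157.5 0.5653824720483918 0.5660028521218261 0.5764423588198726
158.5 0.5647691255669345 0.5653985828037904 0.5759908363620233
171.5 0.5566973036609123 0.5574462190649973 0.5700486666805915
177.5 0.5529091732536894 0.5537141507365639 0.5672599884965106
178.5 0.552273901562973 0.5530882806893364 0.566792325529711
179.5 0.5516375028964577 0.552461300344882 0.5663238329259968
181.5 0.5503613126191417 0.5512039969252466 0.5653843499614447
182.5 0.5497215149731777 0.5505736679042194 0.5649133551577484
```

The flange centre is at x = 0.5658 and the cap's at 0.565, well inside the clearance. Lowering.

>>> arm_command(targets=[[0.6,0.05,0,0.6,0,0,0],[0.6,0.05,0,1.3,0,0,0],[0.6,0.05,0,2,0,0,0],[0.6,0.05,0,2.6,0,0,0],[0.6,0.05,0,3.1,0,0,0],[0.6,0.05,0,3.5,0,0,0],[0.6,0.05,0,3.7,0,0,0],[0.6,0.05,0,3.7,0,0,0],[0.6,0.05,0,3.7,0,0,0]])

```text
clock: 37.4
tcp_pos: [0.5661, -0.0242, 0.1002]
eef_rot: [[1.0, -0.0, 0.0], [-0.0, -1.0, -0.0], [0.0, 0.0, -1.0]]
wrist_force: [0.2, -0.1, -0.1]
grip_width: 0.0653
finger_force: 44.5
```

>>> arm_command(targets=[[0.6,0,0,0.2,0,0,0],[0.6,0,0,0.4,0,0,0],[0.6,0,0,0.6,0,0,0],[0.6,0,0,0.8,0,0,0],[0.6,0,0,1,0,0,0],[0.6,0,0,1.1,0,0,0],[0.6,0,0,1.1,0,0,0],[0.6,0,0,1.1,0,0,0]])

```text
clock: 38.07
tcp_pos: [0.5659, -0.0242, 0.0891]
eef_rot: [[1.0, 0.0, -0.0], [0.0, -1.0, 0.0], [-0.0, -0.0, -1.0]]
wrist_force: [0.3, -0.3, -1.0]
grip_width: 0.0652
finger_force: 44.5
```

>>> arm_command(targets=[[0.6,0,0,0.05,0,0,0],[0.6,0,0,0.1,0,0,0],[0.6,0,0,0.15,0,0,0],[0.6,0,0,0.2,0,0,0],[0.6,0,0,0.2,0,0,0]])

```text
clock: 38.48
tcp_pos: [0.566, -0.0242, 0.0874]
eef_rot: [[1.0, -0.0, 0.0], [-0.0, -1.0, -0.0], [0.0, 0.0, -1.0]]
wrist_force: [-1.0, -0.5, 1.0]
grip_width: 0.0651
finger_force: 44.6
```

>>> arm_command(targets=[[0.6,0,0,0.05,0,0,0],[0.6,0,0,0.05,0,0,0]])

```text
clock: 38.65
tcp_pos: [0.566, -0.0242, 0.0873]
eef_rot: [[1.0, 0.0, 0.0], [0.0, -1.0, -0.0], [0.0, 0.0, -1.0]]
wrist_force: [-1.5, -0.7, 5.3]
grip_width: 0.0653
finger_force: 44.9
```

Contact at 0.0873, with 0.0872 expected. Releasing and lifting clear.

>>> arm_command(targets=[[0.6,0,0,-0.05,0,0,0],[1,0,0,-0.05,0,0,0],[1,0,0,-0.05,0,0,0],[1,0,0,-0.05,0,0,0],[1,0,0,-0.05,0,0,0],[1,0,0,-1,0,0,0],[1,0,0,-3,0,0,0],[1,0,0,-6,0,0,0],[1,0,0,-9,0,0,0],[1,0,0,-11,0,0,0],[1,0,0,-11.5,0,0,0],[1,0,0,-11.5,0,0,0]])

```text
clock: 39.65
tcp_pos: [0.5672, -0.0244, 0.2042]
eef_rot: [[1.0, 0.0, 0.005], [0.0, -1.0, -0.001], [0.005, 0.001, -1.0]]
wrist_force: [1.2, -0.1, 0.5]
grip_width: 0.0853
finger_force: 0.0
```

>>> arm_command(targets=[[1,0,0,0,0,0,0],[1,0,0,0,0,0,0],[1,0,0,0,0,0,0],[1,0,0,0,0,0,0],[1,0,0,0,0,0,0]])

```text
clock: 40.07
tcp_pos: [0.5655, -0.0241, 0.2007]
eef_rot: [[1.0, 0.0, -0.002], [0.0, -1.0, 0.0], [-0.002, -0.0, -1.0]]
wrist_force: [0.0, 0.4, 1.2]
grip_width: 0.0854
finger_force: 0.0
```

Run:
```python
from h import *
import pickle
s=get_state();print(s["tcp_pos"],s["grip_width"],s["wrist_force"],s["finger_force"])
w=snapshot("wrist");sc=snapshot("scene");sd=snapshot("side")
x=w["image"].astype(int)
for a in cap(w): print("cap",a)
v=x[:,252].max(1);print(v[110:240:1].tolist())
for n,i in(("scene",sc),("side",sd)):
    m=(i["image"].max(2)<72).astype(np.uint8)
    c=proj(i,[.5655,-.0243,.122]);print(n,"expected cap centre",c.round(1),"edges top/bottom",proj(i,[.5655,-.0243,.139]).round(1),proj(i,[.5655,-.0243,.105]).round(1))
    for k in cv2.findContours(m,0,2)[0]:
        r=cv2.boundingRect(k)
        if cv2.contourArea(k)>100 and abs(r[0]+r[2]/2-c[0])<15 and abs(r[1]+r[3]/2-c[1])<25: print(r,cv2.contourArea(k),cv2.minAreaRect(k))
    P=np.array([proj(i,[.5655+.033*np.cos(t),-.0243+.033*np.sin(t),z]) for t in np.linspace(0,6.28,40) for z in(.105,.139)]);print("predicted bbox",P.min(0).round(1),P.max(0).round(1))
```

```text
[ 0.56549797 -0.02409491  0.20068943] 0.08536776731242711 [0.00214801 0.35484402 1.24925092] 0.0
cap (np.float64(252.3), np.float64(190.0), np.float64(92.0), np.float64(96.5), (207, 142, 92, 93))
[186, 185, 184, 184, 184, 186, 186, 184, 184, 186, 189, 191, 185, 182, 181, 181, 181, 181, 182, 179, 176, 175, 174, 149, 127, 127, 127, 126, 126, 125, 124, 70, 56, 56, 55, 55, 56, 58, 53, 54, 61, 60, 59, 59, 58, 58, 57, 57, 57, 57, 56, 56, 56, 56, 56, 55, 55, 54, 54, 53, 53, 52, 52, 52, 52, 52, 51, 52, 51, 50, 51, 51, 50, 49, 49, 49, 49, 48, 48, 48, 48, 49, 48, 48, 48, 48, 48, 48, 47, 48, 48, 48, 48, 47, 48, 48, 48, 48, 48, 49, 47, 49, 49, 48, 49, 49, 50, 50, 50, 50, 50, 50, 51, 51, 51, 50, 47, 44, 45, 44, 45, 45, 45, 44, 45, 45, 44, 59, 134, 213]
scene expected cap centre [260.5 166.3] edges top/bottom [260.4 161.3] [260.5 171.2]
(247, 156, 25, 23) 322.0 ((259.0, 167.0), (22.0, 24.0), 90.0)
predicted bbox [248.5 154.6] [272.3 178.3]
side expected cap centre [257.4 165.5] edges top/bottom [257.4 159.8] [257.4 171.1]
(245, 155, 25, 22) 435.0 ((257.0, 165.5), (21.0, 24.0), 90.0)
predicted bbox [245.  154.4] [269.9 177. ]
```

In the wrist, scene and side views the cap appears where a fully seated, level cap should, to within about 2 pixels. Handing in.

```bash
python3 -c "
from plant import job_done
print(job_done())"
```

```text
the job is handed in; nothing more can be done
None
```

The cream jar is assembled in the middle of the pan in the order asked (jar, cup, disc, cap), each part released before the next and seated at its expected height, and the job was handed in at about 40 s of the 106 s.

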